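# Make up two decorating-class kits in a pottery studio

### The job

Make up the two kits for the decorating class. In the long tray put the tall tumbler in the middle compartment, with the nozzle bottle in one outer compartment and the dog figurine in the other; in the short tray put the low cup in one compartment and the lidded jar in the other. The pottery is fragile, so set every piece down gently, upright and flat on its compartment's floor, without dropping it, and leave the bud vase, the brush pot and the pile of saucers where they stand.

Things in the scene. Friction and masses are not known exactly. Their poses are not given: they have to be found in the camera images.
- long_tray: Long flat tray (dark wood walls, grey floor) with three compartments in a row, 110 x 275 mm, 20 mm high. Each compartment is 100 mm (along the tray's x) by 85 mm (along its y) inside; floor 5 mm thick, walls and partitions 5 mm thick, their tops 20 mm above the table. Fixed to the table. Origin: centre of its underside, on the table; z up; the row runs along its y. The compartments' centres are at y = -90, 0 and +90 mm (x = 0).
- short_tray: Short flat tray (dark wood walls, grey floor) with two compartments in a row, 110 x 185 mm, 20 mm high. Each compartment is 100 mm (along the tray's x) by 85 mm (along its y) inside; floor 5 mm thick, walls and partitions 5 mm thick, their tops 20 mm above the table. Fixed to the table. Origin: centre of its underside, on the table; z up; the row runs along its y. The compartments' centres are at y = -45 and +45 mm (x = 0).
- tumbler_mid (a point): Tall tumbler: straight open cup of unglazed pale clay, no handle, 85 mm high, 52 mm across at the foot and 54 mm at the rim, wall 4 mm, 0.12 to 0.24 kg, standing upright on the table. This point: on its axis, half-way up (42.5 mm above its foot); z is its axis.
- low_cup_mid (a point): Low cup: open cup of unglazed pale clay, no handle, only 45 mm high, 56 mm across at the foot and 58 mm at the rim, wall 4 mm, 0.09 to 0.18 kg, upright. This point: on its axis, half-way up (22.5 mm above its foot); z is its axis.
- jar_mid (a point): Squat closed jar, white with a black lid (fixed on), 60 mm high, 50 mm across, lid 47 mm across and 14 mm high, 0.11 to 0.22 kg, upright. This point: on its axis, half-way up (30 mm above its foot); z is its axis.
- bottle_mid (a point): Slim white nozzle bottle: body 36 mm across and 60 mm high, then a shoulder narrowing to a pointed nozzle, 90 mm high in all, 0.06 to 0.11 kg, upright. This point: on its axis, 45 mm above its foot; z is its axis.
- dog_mid (a point): Little clay dog figurine standing on four legs: 78 mm long from muzzle to tail, 28 mm wide, head and ears up to 70 mm high; its trunk is a rounded block 52 mm long, 28 mm wide, from 20 to 46 mm above its feet, with flat sides to grip; 0.08 to 0.15 kg. This point: the middle of the trunk, 33 mm above the feet; x points to the head, y across the trunk (its 28 mm width), z up.
- bud_vase_mid (a point): Bud vase of unglazed pale clay, to be left alone: round belly 58 mm across, narrow neck, 88 mm high, stands loose among the stock. This point: on its axis, 44 mm above its foot.
- brush_pot: Terracotta pot of paint brushes, to be left alone: pot 76 mm across and 95 mm high, brushes up to 200 mm above the table. Loose. Origin: centre of its underside.
- saucers: Pile of four clay saucers, to be left alone: 116 mm across, 36 mm high, loose on the table as one heap. Origin: centre of its underside.

How it is judged:
At the end, for the whole second after the job is handed in: Tumbler mid long tray, bottle and dog at its ends, cup and jar in the short tray, one per compartment; on the floor (5 mm), middle within 36 mm (x) and 28 mm (y) of the compartment centre, upright to 0.12 rad, at rest, released; vase, brush pot and saucers within 25 mm of their start (x of tumbler_mid in the frame of long_tray between -0.036 and 0.036 m and y of tumbler_mid in the frame of long_tray between -0.028 and 0.028 m and z of tumbler_mid in the frame of long_tray between 0.0425 and 0.0525 m and (((x of bottle_mid in the frame of long_tray between -0.036 and 0.036 m and y of bottle_mid in the frame of long_tray between -0.118 and -0.062 m and z of bottle_mid in the frame of long_tray between 0.045 and 0.055 m) and (x of dog_mid in the frame of long_tray between -0.036 and 0.036 m and y of dog_mid in the frame of long_tray between 0.062 and 0.118 m and z of dog_mid in the frame of long_tray between 0.033 and 0.043 m)) or ((x of bottle_mid in the frame of long_tray between -0.036 and 0.036 m and y of bottle_mid in the frame of long_tray between 0.062 and 0.118 m and z of bottle_mid in the frame of long_tray between 0.045 and 0.055 m) and (x of dog_mid in the frame of long_tray between -0.036 and 0.036 m and y of dog_mid in the frame of long_tray between -0.118 and -0.062 m and z of dog_mid in the frame of long_tray between 0.033 and 0.043 m))) and (((x of low_cup_mid in the frame of short_tray between -0.036 and 0.036 m and y of low_cup_mid in the frame of short_tray between -0.073 and -0.017 m and z of low_cup_mid in the frame of short_tray between 0.0225 and 0.0325 m) and (x of jar_mid in the frame of short_tray between -0.036 and 0.036 m and y of jar_mid in the frame of short_tray between 0.017 and 0.073 m and z of jar_mid in the frame of short_tray between 0.03 and 0.04 m)) or ((x of low_cup_mid in the frame of short_tray between -0.036 and 0.036 m and y of low_cup_mid in the frame of short_tray between 0.017 and 0.073 m and z of low_cup_mid in the frame of short_tray between 0.0225 and 0.0325 m) and (x of jar_mid in the frame of short_tray between -0.036 and 0.036 m and y of jar_mid in the frame of short_tray between -0.073 and -0.017 m and z of jar_mid in the frame of short_tray between 0.03 and 0.04 m))) and angle between each of tumbler_mid, low_cup_mid, jar_mid, bottle_mid, dog_mid's own z axis and vertical below 0.12 rad and linear speed of each of tumbler, low_cup, jar, bottle, dog below 0.02 m/s and angular speed of each of tumbler, low_cup, jar, bottle, dog below 0.2 rad/s and distance of each of bud_vase_mid, brush_pot, saucers from where it was at the start of the episode below 0.025 m); the robot touches nothing.
It fails at once if the bud vase is pushed more than 25 mm from where it stood (distance of bud_vase_mid from where it was at the start of the episode above 0.025 m).
It fails at once if the brush pot is pushed more than 25 mm from where it stood (distance of brush_pot from where it was at the start of the episode above 0.025 m).
It fails at once if the pile of saucers is pushed more than 25 mm from where it stood (distance of saucers from where it was at the start of the episode above 0.025 m).
It fails at once if a kit piece is dropped or thrown (moves faster than 0.7 m/s with no finger on it, a drop of about 25 mm) ((linear speed of tumbler above 0.7 m/s and contact force between the fingers and tumbler below 0.05 N) or (linear speed of low_cup above 0.7 m/s and contact force between the fingers and low_cup below 0.05 N) or (linear speed of jar above 0.7 m/s and contact force between the fingers and jar below 0.05 N) or (linear speed of bottle above 0.7 m/s and contact force between the fingers and bottle below 0.05 N) or (linear speed of dog above 0.7 m/s and contact force between the fingers and dog below 0.05 N)).
It also fails if it takes over 128 s, if anything falls off the work surface, if the arm or the gripper's body presses on something with over 40 N, if the wrist force passes 120 N, or if a joint passes its speed limit or range.

### The arm

A 6-joint arm with a two-finger parallel gripper is mounted at the origin on the work surface. World frame = base frame: x ahead of the robot, y to its left, z up, the work surface at z = 0. Lengths are in m, angles in rad, forces in N, time in s.
With the tool pointing down it reaches from about 0.35 to 0.725 m from the base axis. Payload 6 kg.
Tool frame: the origin (TCP) lies midway between the tips of the shut fingers; the grasp point (between the pads) lies 19 mm behind it (ctrl.grasp_offset is the distance from the TCP to the grasp point, in m); z points along the fingers, y is the direction in which the jaws open and shut (so a half turn about z gives the same grasp; the last joint's range is limited). The gripper opens to 85 mm and grips with 20 to 120 N. Pads are 22 mm wide; open, the fingers measure 114 mm over their backs; the gripper's body (76 mm by 85 mm) begins 54 mm behind the grasp point. The pads swing forward as they close: fully open they stand 13 mm farther back than shut.
Start: joints at [-0.962, 0.04, 0.085, 0, -1.615, -0.334], TCP at [0.163, -0.577, 0.231] pointing down, gripper open.
Joint ranges: [-2.56, 2.56], [-1.29, 2.01], [-1.08, 1.49], [-3.29, 1.98], [-2.81, -0.18], [-2.99, 2.99]. Speed limits (rad/s): [2.57, 2.57, 3.01, 3.14, 3.14, 3.14].

### API

Orientations are given as a unit quaternion [x, y, z, w].
In Python, from workcell import status, camera, camera_params, job, spotter, ctrl gives the robot as it stands.
- The arm moves only by the tool send_rows, never from a script. Its argument "targets" is a list of rows, each a list of 3 entries, a list of its own where there are three numbers: the shift along the tool's x, y, z as a fraction of full scale, then the turn, a rotation vector about the tool's x, y, z as a fraction of full scale, then the closure, from 0 (fully open) to 1 (shut). A call has 1 to 5 rows; each row shifts and turns the commanded pose from where the row before left it, along the tool's axes as they then stand; what a row does not reach is not made up. Full scale, the value 1, is 0.02 m for a shift and 0.12 rad for a turn. A row lasts 1/12 s, in which the tool goes at most 41.7 mm and 7.16 degrees, less where a joint would pass 70% of its speed; a pose out of reach is approached as far as the arm can. A call with a number of a shift or a turn outside -1 to 1 is refused whole. A call with a gripper value outside its range is refused whole. The fingers move at their own pace and stop on an object; "newtons" is the grip in N (left out, the last holds). Time passes only in rows, so rows that do not move let the fingers close. It gives the time, the measured TCP pose, the force and the opening at its end, in the units of the state.
- status.get_obs(): the state, without advancing time (a new reading comes with each control period).
- camera(name): name is "scene" or "side" or "wrist"; returns the picture (480x640x3 uint8, red, green, blue); there is no depth.
- camera_params(name): a dict with "fovy" (degrees; the focal length in pixels is half the picture's height over the tangent of half this angle, whatever the lens; pixels are square), "cx", "cy" (the principal point, pixels), "k1" (the pictures are not rectified: a ray, as slopes to the right and down, at radius r is drawn at 1 + k1 r^2 times it, then the intrinsics apply), "R" (3x3) and "t" (3): a world point X has camera coordinates R X + t; the wrist camera has in their place "hand_eye" (4x4, takes a point from camera to tool coordinates, whose origin is the TCP and whose axes are the flange's). Camera axes: x right, y down, z forward; pixel columns grow to the right and rows downward; lengths in m; the calibration is good to about 2 mm. A picture is of the moment at which its call begins: read the wrist's pose just before it. camera_params takes no time and is no camera call.
- job.hand_in(): hands the job in, once; it reports no verdict.
Trained networks look in the newest picture that a camera, given by its name, has taken for a name from the list of things; names that differ only in an ending like _2 or _b are one class to them, and where a whole thing is asked for, a point or a joint stands for the part that bears it (a point fixed in the world has none). Each returns a list of dicts, best first, with "confidence" (0 to 1); they miss things now and then, are a little off and sometimes report something else, mostly with a low value. They report only what shows in the picture. A call takes as long as a camera call.
- spotter.boxes_of(query, camera): "xyz" ([x, y, z] in m, in world coordinates, good to about 4 mm: the middle of the surface that is visible of it).
- spotter.landmark_of(query, camera): "xyz" ([x, y, z] in m, in world coordinates, good to about 4 mm: a listed point, or the origin of a listed thing).
The state is a dict: "time": time; "joint_positions": joint angles; "qvel": joint speeds; "effort": joint torques, N m; "position": TCP position; "tool_rot": TCP orientation; "contact_force": force on the tool from outside, world axes, zero at the start; "wrist_torque": the same for the moment, N m; "gripper_width": opening from 0.0 (shut) to 1.0 (fully open).
Only numpy, scipy, OpenCV 4.12 (cv2) and the standard library are available. Lean on these libraries where they do the work, as an engineer would, in place of code of your own. Each camera call takes 0.05 s, during which the arm holds its last target.

## Working session

There is one attempt and no reset: what is moved stays moved. The work goes in short steps, Python scripts to look and compute and a tool call to move; the robot and the scene stay as the last step left them, time stands still between calls to the robot, and variables do not carry over. Pictures are saved under pics/ and viewed, and the job is handed in when it is done.

Besides the shell and the picture viewer there is one more tool, called after ">>>" as a command line: name --argument value ..., lists and objects as JSON in quotes. send_rows: Moves the arm, as the interface text tells. Shift numbers are shares of 0.02 m and turn numbers shares of 0.12 rad, none past 1 either way. Its arguments: {"type":"object","properties":{"targets":{"type":"array"},"newtons":{"type":"number"}},"required":["targets"]}

```bash
mkdir -p pics; ls; cat > h.py <<'E'
import numpy as np, cv2
from workcell import status, camera, camera_params, job, spotter, ctrl
from scipy.spatial.transform import Rotation as Rn
def snap(n,f):
    im=camera(n); cv2.imwrite('pics/'+f,im[:,:,::-1]); return im
E
python3 - <<'E'
from h import *
print(status.get_obs()); print(ctrl.grasp_offset)
snap('scene','s0.png'); snap('side','d0.png')
for q in ['long_tray','short_tray','tumbler_mid','low_cup_mid','jar_mid','bottle_mid','dog_mid','bud_vase_mid','brush_pot','saucers']:
    for c in ['scene','side']:
        print(q,c,[(np.round(d['xyz'],3).tolist(),round(d['confidence'],2)) for d in spotter.landmark_of(q,c)[:3]])
for c in ['scene','side','wrist']: print(c,camera_params(c))
E
```

```text
pics
{'time': 0.0, 'joint_positions': array([-9.62292913e-01,  4.08106453e-02,  8.37593090e-02, -4.90850402e-04,
       -1.61547155e+00, -3.33722499e-01]), 'qvel': array([-0.00022765,  0.00213418,  0.00145124,  0.00016439, -0.00026628,
       -0.00086418]), 'effort': array([-2.46418840e-04, -3.68215692e+01,  3.47409689e+01,  6.93190366e+00,
       -5.32216407e-03, -4.55688019e-05]), 'position': array([ 0.1628089 , -0.57713817,  0.23024584]), 'tool_rot': array([-1.36969224e-01,  9.90574897e-01,  8.80521228e-04, -1.73343131e-04]), 'contact_force': array([1.00421532, 0.38665984, 0.02840474]), 'wrist_torque': array([-0.05544691, -0.06807758,  0.01675625]), 'gripper_width': 0.9979119076921229}
0.0187
long_tray scene [([0.464, -0.137, 0.0], 0.84)]
long_tray side [([0.466, -0.131, 0.004], 0.58)]
short_tray scene [([0.449, 0.152, 0.0], 0.59)]
short_tray side [([0.457, 0.151, -0.002], 0.74)]
tumbler_mid scene [([0.653, 0.066, 0.042], 0.58)]
tumbler_mid side [([0.659, 0.07, 0.046], 0.88)]
low_cup_mid scene []
low_cup_mid side [([0.656, -0.202, 0.026], 0.63)]
jar_mid scene [([0.696, -0.072, 0.0
[... 994 characters left out ...]
193, 'k1': 0.020377428403714763, 'R': array([[-0.91389058, -0.40594145,  0.00394383],
       [-0.26452781,  0.58810252, -0.76430391],
       [ 0.30794326, -0.69953339, -0.64484415]]), 't': array([0.51452741, 0.19643827, 0.81763898])}
wrist {'fovy': 65.29192297296353, 'cx': 324.4915266825083, 'cy': 249.31148165052045, 'k1': -0.08022648050079277, 'hand_eye': array([[-5.80578532e-04, -9.57701131e-01, -2.87764151e-01,
         7.36003767e-02],
       [ 9.99999636e-01, -7.36040214e-04,  4.32049039e-04,
         3.42695386e-04],
       [-6.25579841e-04, -2.87763796e-01,  9.57701209e-01,
        -1.43182896e-01],
       [ 0.00000000e+00,  0.00000000e+00,  0.00000000e+00,
         1.00000000e+00]])}
```

View pics/s0.png

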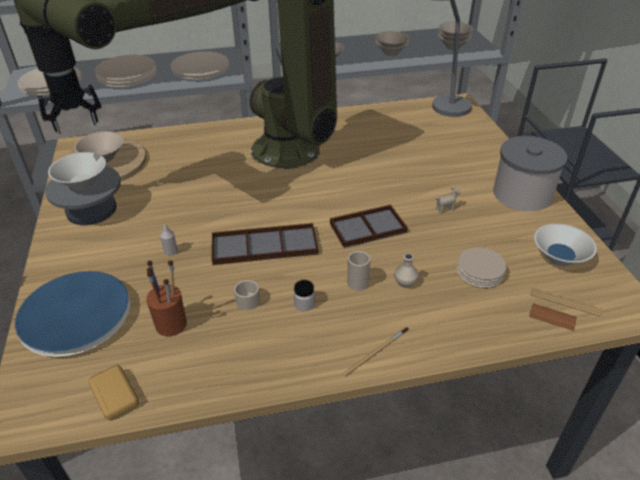

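View pics/d0.png

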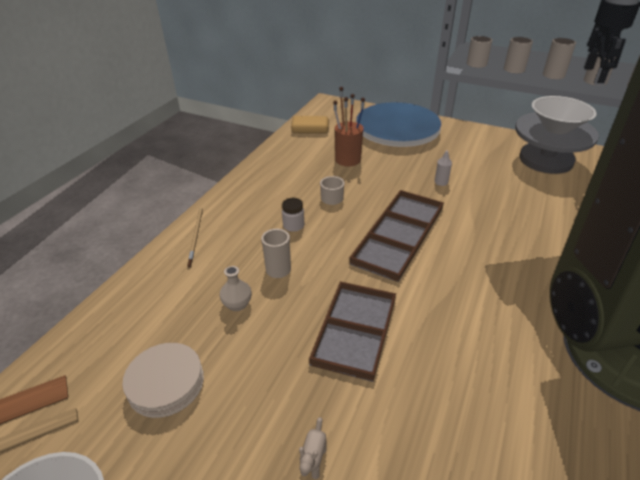

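```bash
cat >> h.py <<'E'
def ray(n,uv,pose=None):
    p=camera_params(n); f=240/np.tan(np.radians(p['fovy'])/2)
    d=np.array([(uv[0]-p['cx'])/f,(uv[1]-p['cy'])/f]); s=d.copy()
    for _ in range(20): s=d/(1+p['k1']*(s@s))
    v=np.array([s[0],s[1],1.])
    if n=='wrist':
        o=pose or status.get_obs(); H=p['hand_eye']; R=Rn.from_quat(o['tool_rot']).as_matrix()
        return R@H[:3,3]+o['position'], R@(H[:3,:3]@v)
    return -p['R'].T@p['t'], p['R'].T@v
def atz(n,uv,z,pose=None):
    c,v=ray(n,uv,pose); return c+v*(z-c[2])/v[2]
def proj(n,X,pose=None):
    p=camera_params(n); f=240/np.tan(np.radians(p['fovy'])/2)
    if n=='wrist':
        o=pose or status.get_obs(); H=p['hand_eye']; R=Rn.from_quat(o['tool_rot']).as_matrix()
        c=H[:3,:3].T@(R.T@(np.array(X)-o['position'])-H[:3,3])
    else: c=p['R']@np.array(X)+p['t']
    s=c[:2]/c[2]; s=s*(1+p['k1']*(s@s)); return s*f+[p['cx'],p['cy']]
def crop(src,dst,x,y,w,h,k):
    im=cv2.imread('pics/'+src)[y:y+h,x:x+w]; cv2.imwrite('pics/'+dst,cv2.resize(im,None,fx=k,fy=k,interpolation=cv2.INTER_CUBIC))
E
python3 - <<'E'
from h import *
crop('s0.png','s0t.png',200,180,220,100,3.6); crop('s0.png','s0d.png',425,180,50,40,12); crop('d0.png','d0t.png',300,180,150,205,2.9)
E
```

```text
(no output)
```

View pics/s0t.png

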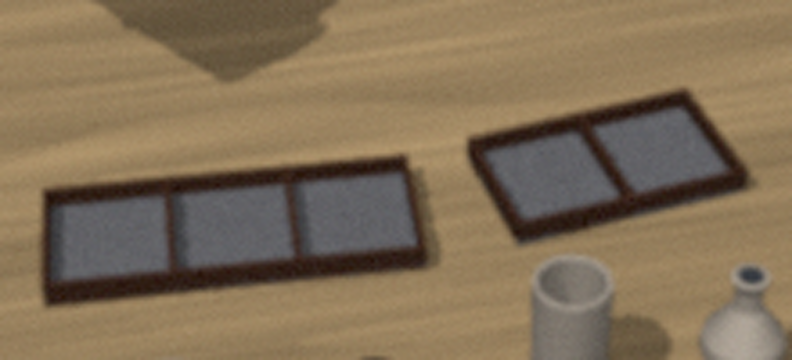

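View pics/s0d.png

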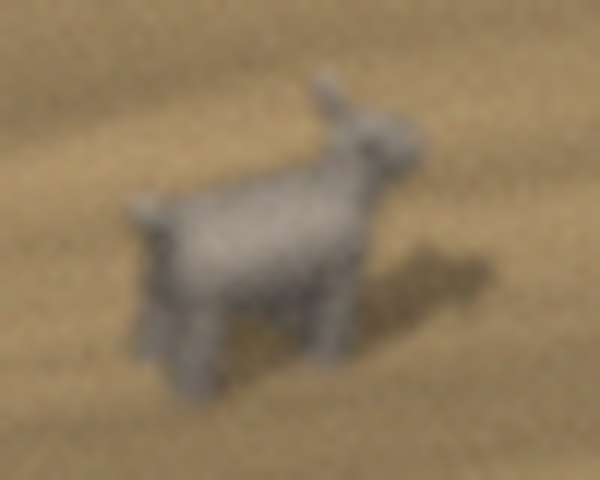

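View pics/d0t.png

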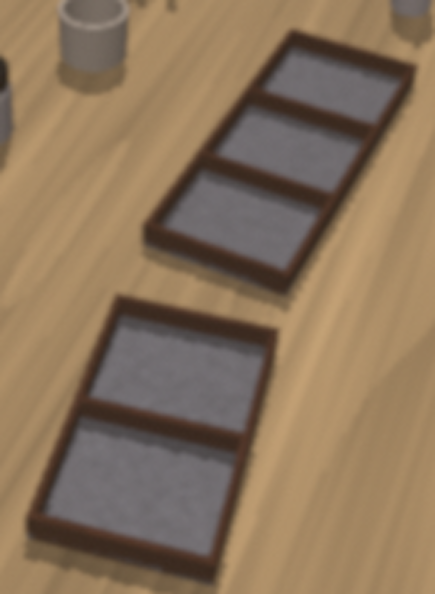

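```bash
python3 - <<'E'
from h import *
S=lambda a:(np.array(a)/3.6+[200,180]); D=lambda a:(np.array(a)/2.9+[300,180])
L=[(47,190),(405,157),(425,253),(47,288)]; T=[(470,140),(685,92),(747,175),(520,230)]
# order: near base -y, near base +y, far +y, far -y
L2=[(414,68),(288,278),(148,230),(292,32)]; T2=[(275,332),(213,565),(32,520),(120,298)]
for nm,l,fn,n in [('L',L,S,'scene'),('T',T,S,'scene'),('L',L2,D,'side'),('T',T2,D,'side')]:
    P=np.array([atz(n,fn(a),0.02)[:2] for a in l])
    yd=(P[1]+P[2]-P[0]-P[3])/2; xd=(P[2]+P[3]-P[0]-P[1])/2
    print(nm,n,P.round(3).tolist(),'c',P.mean(0).round(3),'len',np.linalg.norm(yd).round(3),np.linalg.norm(xd).round(3),'yaw',np.arctan2(-yd[0],yd[1]).round(3),np.arctan2(xd[1],xd[0]).round(3))
G=lambda a:(np.array(a)/12+[425,180])
for nm,a,z in [('rump',(165,230),.033),('chest',(360,210),.033),('muzzle',(415,155),.058),('tail',(140,215),.045),('lfront',(330,360),0),('lback',(190,400),0),('rback',(150,355),0)]: print(nm,atz('scene',G(a),z).round(3))
crop('d0.png','d0d.png',285,405,60,75,8)
E
```

```text
L scene [[0.404, -0.265], [0.425, 0.003], [0.535, -0.005], [0.513, -0.273]] c [ 0.469 -0.135] len 0.268 0.11 yaw -0.082 -0.073
T scene [[0.416, 0.055], [0.395, 0.233], [0.503, 0.247], [0.526, 0.067]] c [0.46  0.151] len 0.181 0.11 yaw 0.123 0.117
L side [[0.4, -0.262], [0.419, 0.007], [0.522, 0.002], [0.505, -0.27]] c [ 0.461 -0.131] len 0.271 0.104 yaw -0.066 -0.066
T side [[0.411, 0.058], [0.388, 0.236], [0.491, 0.25], [0.514, 0.071]] c [0.451 0.154] len 0.181 0.104 yaw 0.129 0.13
rump [0.413 0.369 0.033]
chest [0.416 0.417 0.033]
muzzle [0.429 0.421 0.058]
tail [0.421 0.358 0.045]
lfront [0.429 0.409 0.   ]
lback [0.436 0.371 0.   ]
rback [0.418 0.368 0.   ]
```

View pics/d0d.png

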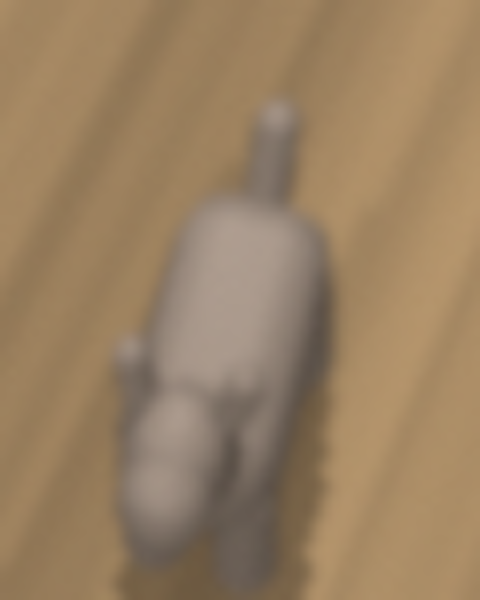

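>>> send_rows --targets '[[[0, 0, 0], [0, 0, -0.98], 0], [[0, 0, 0], [0, 0, -0.98], 0], [[0, 0, 0], [0, 0, -0.98], 0], [[0, 0, 0], [0, 0, -0.98], 0], [[0, 0, 0], [0, 0, -0.98], 0]]' --newtons 30

```text
time: 1.52
position: [0.1629, -0.5775, 0.2312]
tool_rot: [-0.421, 0.907, 0.0, 0.0]
contact_force: [-0.0, 0.9, 0.6]
gripper_width: 0.999
```

>>> send_rows --targets '[[[0, 0, 0], [0, 0, -0.98], 0], [[0, 0, 0], [0, 0, -0.98], 0], [[0, 0, 0], [0, 0, -0.98], 0], [[0, 0, 0], [0, 0, -0.98], 0], [[0, 0, 0], [0, 0, -0.98], 0]]'

```text
time: 1.93
position: [0.1628, -0.5775, 0.2313]
tool_rot: [-0.666, 0.746, 0.0, 0.0]
contact_force: [-0.0, 0.5, 0.5]
gripper_width: 1.002
```

>>> send_rows --targets '[[[0, 0, 0], [0, 0, -0.98], 0], [[0, 0, 0], [0, 0, 0], 0]]'

```text
time: 2.1
position: [0.1628, -0.5775, 0.2313]
tool_rot: [0.708, -0.706, -0.0, -0.0]
contact_force: [0.1, 0.2, -0.0]
gripper_width: 1.003
```

>>> send_rows --targets '[[[-0.7, -0.96, 0], [0, 0, 0], 0], [[-0.7, -0.96, 0], [0, 0, 0], 0], [[-0.7, -0.96, 0], [0, 0, 0], 0], [[-0.7, -0.96, 0], [0, 0, 0], 0], [[-0.7, -0.96, 0], [0, 0, 0], 0]]'

```text
time: 2.52
position: [0.2597, -0.507, 0.2313]
tool_rot: [-0.705, 0.71, -0.0, -0.0]
contact_force: [0.3, -0.4, 0.2]
gripper_width: 0.999
```

>>> send_rows --targets '[[[-0.7, -0.96, 0], [0, 0, 0], 0], [[-0.7, -0.96, 0], [0, 0, 0], 0], [[-0.7, -0.96, 0], [0, 0, 0], 0], [[-0.7, -0.96, 0], [0, 0, 0], 0], [[-0.7, -0.96, 0], [0, 0, 0], 0]]'

```text
time: 2.93
position: [0.356, -0.4371, 0.2314]
tool_rot: [-0.705, 0.709, -0.0, 0.0]
contact_force: [0.9, -0.2, -0.0]
gripper_width: 1.003
```

>>> send_rows --targets '[[[-0.7, -0.96, 0.2], [0, 0, 0], 0], [[-0.7, -0.96, 0.2], [0, 0, 0], 0], [[-0.7, -0.96, 0.2], [0, 0, 0], 0], [[-0.7, -0.96, 0.2], [0, 0, 0], 0], [[0, 0, 0], [0, 0, 0], 0]]'

```text
time: 3.35
position: [0.4344, -0.3797, 0.2137]
tool_rot: [-0.706, 0.708, 0.001, 0.0]
contact_force: [-0.3, -0.2, -1.2]
gripper_width: 1.003
```

```bash
cat >> h.py <<'E'
def look(q,fn,ps=()):
    import time
    o=status.get_obs(); snap('wrist',fn)
    print('t',round(o['time'],2),'tcp',o['position'].round(4),'q',o['tool_rot'].round(4),'F',o['contact_force'].round(1),'w',round(o['gripper_width'],3))
    for x in q: print(x,[(np.round(d['xyz'],4).tolist(),round(d['confidence'],2)) for d in spotter.landmark_of(x,'wrist')[:2]])
E
python3 -c "
from h import *
look(['bottle_mid'],'w1.png')"
```

```text
t 3.35 tcp [ 0.4344 -0.3797  0.2137] q [-7.059e-01  7.083e-01  1.000e-03  3.000e-04] F [-0.3 -0.2 -1.2] w 1.003
bottle_mid [([0.4349, -0.3802, 0.0482], 0.7)]
```

View pics/w1.png

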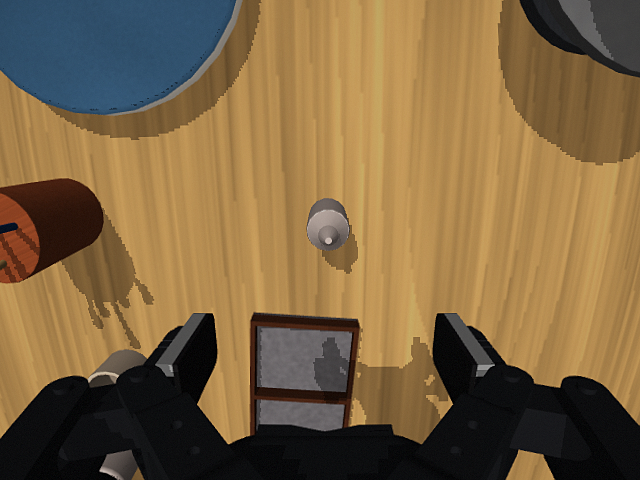

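```bash
python3 -c "
from h import *
print(atz('wrist',(330,241),.09), atz('wrist',(328,230),.065))
for u in [(252,314),(359,320)]: print(atz('wrist',u,.02))"
```

```text
[ 0.42785739 -0.38028573  0.09      ] [ 0.4290692  -0.38253032  0.065     ]
[ 0.50473185 -0.28547726  0.02      ]
[ 0.3976195  -0.27841331  0.02      ]
```

>>> send_rows --targets '[[[0, 0.15, 1], [0, 0, 0], 0], [[0, 0, 1], [0, 0, 0], 0], [[0, 0, 1], [0, 0, 0], 0], [[0, 0, 1], [0, 0, 0], 0], [[0, 0, 1], [0, 0, 0], 0]]'

```text
time: 3.87
position: [0.4284, -0.3829, 0.1149]
tool_rot: [-0.705, 0.709, -0.0, 0.0]
contact_force: [0.8, 0.1, -0.2]
gripper_width: 1.001
```

>>> send_rows --targets '[[[0, 0, 1], [0, 0, 0], 0], [[0, 0, 1], [0, 0, 0], 0], [[0, 0, 1], [0, 0, 0], 0], [[0, 0, 1], [0, 0, 0], 0], [[0, 0, 0.75], [0, 0, 0], 0]]'

```text
time: 4.28
position: [0.4279, -0.3826, 0.0189]
tool_rot: [-0.705, 0.709, 0.0, -0.0]
contact_force: [0.5, 1.2, 0.1]
gripper_width: 1.001
```

>>> send_rows --targets '[[[0, 0, 0], [0, 0, 0], 0.4], [[0, 0, 0], [0, 0, 0], 0.5], [[0, 0, 0], [0, 0, 0], 0.6], [[0, 0, 0], [0, 0, 0], 0.8], [[0, 0, 0], [0, 0, 0], 1]]'

```text
time: 4.7
position: [0.4296, -0.3826, 0.0216]
tool_rot: [-0.706, 0.708, -0.001, 0.0]
contact_force: [-0.7, -0.0, 3.0]
gripper_width: 0.416
```

>>> send_rows --targets '[[[0, 0, 0], [0, 0, 0], 1], [[0, 0, 0], [0, 0, 0], 1], [[0, 0, 0], [0, 0, 0], 1]]'

```text
time: 4.95
position: [0.4296, -0.3826, 0.0216]
tool_rot: [-0.706, 0.708, -0.001, -0.0]
contact_force: [-0.2, 0.6, 5.2]
gripper_width: 0.416
```

>>> send_rows --targets '[[[0, 0, -0.5], [0, 0, 0], 1], [[0, 0, -1], [0, 0, 0], 1], [[0, 0, -1], [0, 0, 0], 1], [[-0.5, -0.1, -0.5], [0, 0, 0], 1], [[-0.98, -0.2, 0], [0, 0, 0], 1]]'

```text
time: 5.37
position: [0.4359, -0.3535, 0.0832]
tool_rot: [-0.706, 0.709, -0.002, 0.0]
contact_force: [1.2, 0.1, -1.3]
gripper_width: 0.415
```

>>> send_rows --targets '[[[-0.98, -0.2, 0], [0, 0, 0], 1], [[-0.98, -0.2, 0], [0, 0, 0], 1], [[-0.98, -0.2, 0], [0, 0, 0], 1], [[-0.98, -0.2, 0], [0, 0, 0], 1], [[-0.98, -0.2, 0], [0, 0, 0], 1]]'

```text
time: 5.78
position: [0.4551, -0.2528, 0.0799]
tool_rot: [-0.706, 0.708, 0.001, 0.0]
contact_force: [0.5, -0.1, -1.1]
gripper_width: 0.414
```

>>> send_rows --targets '[[[-0.98, -0.2, 0], [0, 0, 0], 1], [[-0.5, -0.1, 0], [0, 0, 0], 1], [[0, 0, 0], [0, 0, 0], 1]]'

```text
time: 6.03
position: [0.4617, -0.2229, 0.0801]
tool_rot: [-0.707, 0.707, 0.0, 0.0]
contact_force: [0.4, -1.2, -1.5]
gripper_width: 0.411
```

```bash
python3 -c "
from h import *
look(['bottle_mid','long_tray'],'w2.png')"
```

```text
t 6.03 tcp [ 0.4617 -0.2229  0.0801] q [-7.071e-01  7.071e-01  4.000e-04  3.000e-04] F [ 0.4 -1.2 -1.5] w 0.411
bottle_mid [([0.4661, -0.2221, 0.1087], 0.57)]
long_tray []
```

View pics/w2.png

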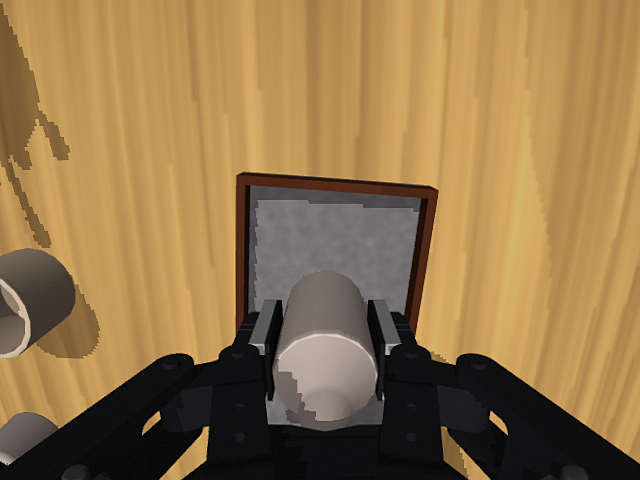

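```bash
python3 -c "
from h import *
a=atz('wrist',(238,176),.02);b=atz('wrist',(437,188),.02);print(a,b,np.linalg.norm(a-b),np.arctan2((a-b)[1],(a-b)[0]))
m=(a+b)/2; y=-0.07; print('comp',m+0.0475*np.array([-np.sin(y),np.cos(y),0]),'centre',m+.1375*np.array([-np.sin(y),np.cos(y),0]))"
```

```text
[ 0.50739413 -0.27831642  0.02      ] [ 0.39941634 -0.27162763  0.02      ] 0.10818476279307784 -0.06186689269627559
comp [ 0.45672752 -0.22758835  0.02      ] centre [ 0.46302238 -0.13780876  0.02      ]
```

>>> send_rows --targets '[[[0.2, 0.2, 0.8], [0, 0, 0], 1], [[0, 0, 0.9], [0, 0, 0], 1], [[0, 0, 0.5], [0, 0, 0], 1], [[0, 0, 0.25], [0, 0, 0], 1], [[0, 0, 0.1], [0, 0, 0], 1]]'

```text
time: 6.6
position: [0.4568, -0.2293, 0.0283]
tool_rot: [-0.706, 0.708, 0.001, -0.001]
contact_force: [-0.5, -0.4, -0.5]
gripper_width: 0.415
```

>>> send_rows --targets '[[[0, 0, 0.05], [0, 0, 0], 1], [[0, 0, 0.05], [0, 0, 0], 1]]'

```text
time: 6.77
position: [0.458, -0.2292, 0.0281]
tool_rot: [-0.706, 0.708, -0.001, 0.0]
contact_force: [-1.0, 0.2, -1.1]
gripper_width: 0.413
```

>>> send_rows --targets '[[[0, 0, 0.06], [0, 0, 0], 1], [[0, 0, 0.06], [0, 0, 0], 1]]'

```text
time: 6.93
position: [0.4581, -0.2292, 0.0266]
tool_rot: [-0.706, 0.708, -0.001, 0.0]
contact_force: [-5.0, 4.5, 11.5]
gripper_width: 0.414
```

>>> send_rows --targets '[[[0, 0, 0.06], [0, 0, 0], 1], [[0, 0, 0.04], [0, 0, 0], 1]]'

```text
time: 7.1
position: [0.4584, -0.2294, 0.0265]
tool_rot: [-0.707, 0.708, -0.001, 0.0]
contact_force: [-7.4, 5.5, 19.0]
gripper_width: 0.414
```

>>> send_rows --targets '[[[0, 0, -0.08], [0, 0, 0], 1], [[0, 0, 0], [0, 0, 0], 0.5], [[0, 0, 0], [0, 0, 0], 0.4], [[0, 0, 0], [0, 0, 0], 0.3], [[0, 0, -0.2], [0, 0, 0], 0.2]]'

```text
time: 7.52
position: [0.4568, -0.2288, 0.0275]
tool_rot: [-0.706, 0.708, 0.001, -0.0]
contact_force: [-0.2, -0.2, 0.2]
gripper_width: 0.798
```

>>> send_rows --targets '[[[0, 0, -0.5], [0, 0, 0], 0.1], [[0, 0, -1], [0, 0, 0], 0], [[0, 0, -1], [0, 0, 0], 0], [[0, 0, -1], [0, 0, 0], 0], [[0, 0, -1], [0, 0, 0], 0]]'

```text
time: 7.93
position: [0.4575, -0.2291, 0.1204]
tool_rot: [-0.706, 0.708, -0.0, 0.0]
contact_force: [0.5, 0.1, 1.1]
gripper_width: 0.996
```

```bash
python3 -c "
from h import *
look(['bottle_mid','long_tray','low_cup_mid','jar_mid'],'w3.png')"
```

```text
t 7.93 tcp [ 0.4575 -0.2291  0.1204] q [-7.063e-01  7.079e-01 -4.000e-04  1.000e-04] F [0.5 0.1 1.1] w 0.996
bottle_mid [([0.4579, -0.2289, 0.0566], 0.67)]
long_tray [([0.466, -0.1379, 0.0008], 0.8)]
low_cup_mid [([0.656, -0.2063, 0.0229], 0.72)]
jar_mid []
```

View pics/w3.png

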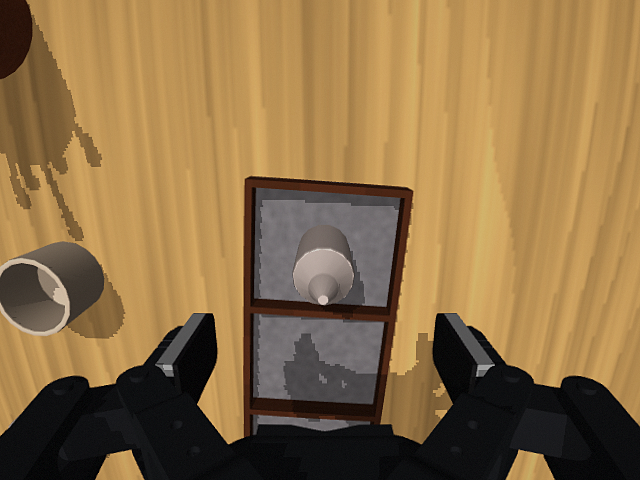

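>>> send_rows --targets '[[[-0.125, -0.99, 0], [0, 0, 0], 0], [[-0.125, -0.99, 0], [0, 0, 0], 0], [[-0.125, -0.99, 0], [0, 0, 0], 0], [[-0.125, -0.99, 0], [0, 0, 0], 0], [[-0.125, -0.99, 0], [0, 0, 0], 0]]'

```text
time: 8.6
position: [0.5568, -0.2165, 0.1172]
tool_rot: [-0.706, 0.708, 0.001, -0.001]
contact_force: [0.2, 0.9, 0.3]
gripper_width: 0.997
```

>>> send_rows --targets '[[[-0.125, -0.99, 0], [0, 0, 0], 0], [[-0.125, -0.99, 0], [0, 0, 0], 0], [[-0.125, -0.99, 0], [0, 0, 0], 0], [[-0.125, -0.99, 0], [0, 0, 0], 0], [[-0.125, -0.99, 0], [0, 0, 0], 0]]'

```text
time: 9.02
position: [0.6558, -0.2042, 0.1168]
tool_rot: [-0.706, 0.708, 0.001, -0.001]
contact_force: [-0.8, -0.2, -0.3]
gripper_width: 0.998
```

>>> send_rows --targets '[[[0, 0, 0], [0, 0, 0], 0]]'

```text
time: 9.1
position: [0.6569, -0.2037, 0.1155]
tool_rot: [-0.707, 0.708, 0.001, -0.001]
contact_force: [-0.3, 0.6, -0.3]
gripper_width: 0.997
```

```bash
python3 -c "
from h import *
look(['low_cup_mid','jar_mid'],'w4.png')"
```

```text
t 9.1 tcp [ 0.6569 -0.2037  0.1155] q [-0.7065  0.7077  0.0014 -0.0011] F [-0.3  0.6 -0.3] w 0.997
low_cup_mid [([0.6565, -0.2088, 0.0223], 0.6)]
jar_mid [([0.69, -0.0734, 0.0273], 0.55)]
```

View pics/w4.png

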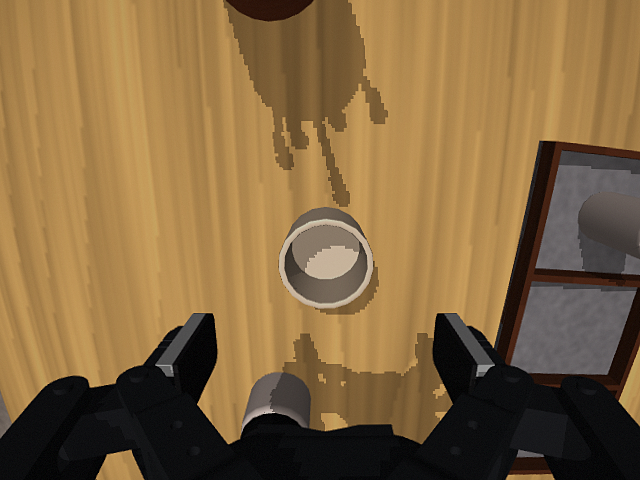

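```bash
python3 -c "
from h import *
print(atz('wrist',(326,264),.045))"
```

```text
[ 0.65341401 -0.20326742  0.045     ]
```

>>> send_rows --targets '[[[0.05, 0.1, 1], [0, 0, 0], 0], [[0, 0, 1], [0, 0, 0], 0], [[0, 0, 1], [0, 0, 0], 0], [[0, 0, 1], [0, 0, 0], 0], [[0, 0, 1], [0, 0, 0], 0]]'

```text
time: 9.67
position: [0.6526, -0.2057, 0.0179]
tool_rot: [-0.706, 0.708, 0.0, 0.0]
contact_force: [0.2, -0.4, -0.5]
gripper_width: 1.002
```

>>> send_rows --targets '[[[0, 0, 0.25], [0, 0, 0], 0.1], [[0, 0, 0], [0, 0, 0], 0.2], [[0, 0, 0], [0, 0, 0], 0.3], [[0, 0, 0], [0, 0, 0], 0.5], [[0, 0, 0], [0, 0, 0], 1]]'

```text
time: 10.08
position: [0.6543, -0.2056, 0.0153]
tool_rot: [-0.706, 0.708, -0.001, 0.001]
contact_force: [-1.0, 0.2, 1.6]
gripper_width: 0.666
```

>>> send_rows --targets '[[[0, 0, 0], [0, 0, 0], 1], [[0, 0, 0], [0, 0, 0], 1]]'

```text
time: 10.25
position: [0.6544, -0.2056, 0.0153]
tool_rot: [-0.706, 0.708, -0.001, 0.001]
contact_force: [-1.5, 1.3, 4.6]
gripper_width: 0.671
```

>>> send_rows --targets '[[[0, 0, -0.5], [0, 0, 0], 1], [[0, 0, -1], [0, 0, 0], 1], [[0, 0, -1], [0, 0, 0], 1], [[-0.5, 0.25, -1], [0, 0, 0], 1], [[-1, 0.51, -0.5], [0, 0, 0], 1]]'

```text
time: 10.67
position: [0.6393, -0.1769, 0.0965]
tool_rot: [-0.706, 0.709, -0.001, 0.001]
contact_force: [0.2, 0.9, -0.1]
gripper_width: 0.67
```

>>> send_rows --targets '[[[-1, 0.51, 0], [0, 0, 0], 1], [[-1, 0.51, 0], [0, 0, 0], 1], [[-1, 0.51, 0], [0, 0, 0], 1], [[-1, 0.51, 0], [0, 0, 0], 1], [[-1, 0.51, 0], [0, 0, 0], 1]]'

```text
time: 11.08
position: [0.5868, -0.0743, 0.0937]
tool_rot: [-0.706, 0.708, 0.0, 0.0]
contact_force: [0.3, -0.1, -1.6]
gripper_width: 0.67
```

>>> send_rows --targets '[[[-1, 0.51, 0], [0, 0, 0], 1], [[-1, 0.51, 0], [0, 0, 0], 1], [[-1, 0.51, 0], [0, 0, 0], 1], [[-1, 0.51, 0], [0, 0, 0], 1], [[-1, 0.51, 0], [0, 0, 0], 1]]'

```text
time: 11.5
position: [0.5361, 0.0257, 0.0938]
tool_rot: [-0.706, 0.708, 0.0, 0.0]
contact_force: [1.4, 0.0, -1.2]
gripper_width: 0.67
```

>>> send_rows --targets '[[[-1, 0.51, 0], [0, 0, 0], 1], [[-1, 0.51, 0], [0, 0, 0], 1], [[-1, 0.51, 0], [0, 0, 0], 1], [[-1, 0.51, 0], [0, 0, 0], 1], [[-1, 0.51, 0], [0, 0, 0], 1]]'

```text
time: 11.92
position: [0.4853, 0.1258, 0.0939]
tool_rot: [-0.706, 0.708, 0.0, 0.0]
contact_force: [0.2, 0.5, -1.2]
gripper_width: 0.669
```

>>> send_rows --targets '[[[-1, 0.51, 0], [0, 0, 0], 1], [[-1, 0.51, 0], [0, 0, 0], 1], [[-1, 0.51, 0], [0, 0, 0], 1], [[-0.6, 0.3, 0], [0, 0, 0], 1], [[0, 0, 0], [0, 0, 0], 1]]'

```text
time: 12.33
position: [0.4487, 0.1989, 0.0939]
tool_rot: [0.707, -0.707, -0.0, -0.0]
contact_force: [0.6, -0.1, -0.7]
gripper_width: 0.67
```

```bash
python3 -c "
from h import *
look(['low_cup_mid','short_tray'],'w5.png')"
```

```text
t 12.33 tcp [0.4487 0.1989 0.0939] q [ 7.072e-01 -7.071e-01 -4.000e-04 -3.000e-04] F [ 0.6 -0.1 -0.7] w 0.67
low_cup_mid [([0.4498, 0.1994, 0.1027], 0.59)]
short_tray [([0.4559, 0.1507, -0.0012], 0.61)]
```

View pics/w5.png

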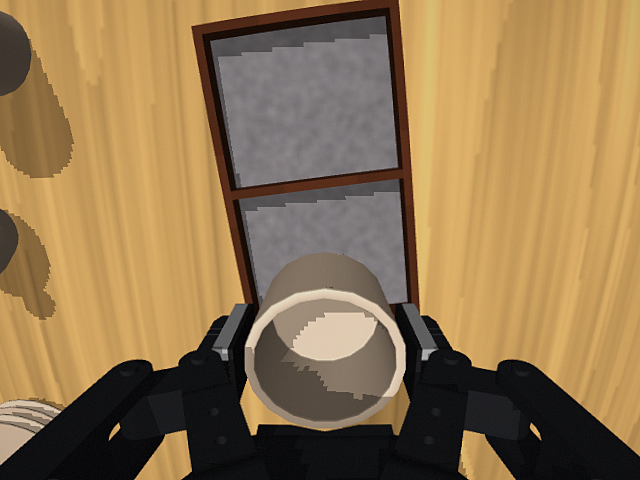

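```bash
python3 -c "
from h import *
a=atz('wrist',(232,191),.02);b=atz('wrist',(404,172),.02);print(a,b,np.linalg.norm(a-b),np.arctan2((a-b)[1],(a-b)[0]))
m=(a+b)/2; y=.125; 
for s in(-.045,.045):print(m+s*np.array([-np.sin(y),np.cos(y),0]))"
```

```text
[0.50300431 0.15349389 0.02      ] [0.40361802 0.14291356 0.02      ] 0.09994787587641268 0.1060571957156449
[0.45892153 0.10355483 0.02      ]
[0.44770081 0.19285262 0.02      ]
```

>>> send_rows --targets '[[[0.2, 0, 0.8], [0, 0, 0], 1], [[0, 0, 1], [0, 0, 0], 1], [[0, 0, 0.9], [0, 0, 0], 1], [[0, 0, 0.5], [0, 0, 0], 1], [[0, 0, 0.3], [0, 0, 0], 1]]'

```text
time: 12.9
position: [0.4493, 0.1918, 0.022]
tool_rot: [-0.706, 0.708, 0.0, -0.001]
contact_force: [-0.5, 0.6, -0.5]
gripper_width: 0.668
```

>>> send_rows --targets '[[[0, 0, 0.07], [0, 0, 0], 1], [[0, 0, 0], [0, 0, 0], 1]]'

```text
time: 13.07
position: [0.45, 0.1929, 0.0225]
tool_rot: [-0.706, 0.708, -0.0, 0.0]
contact_force: [0.5, -0.1, -1.1]
gripper_width: 0.666
```

>>> send_rows --targets '[[[0, 0, 0.07], [0, 0, 0], 1], [[0, 0, 0.05], [0, 0, 0], 1]]'

```text
time: 13.23
position: [0.4503, 0.1935, 0.0207]
tool_rot: [-0.706, 0.708, -0.0, 0.001]
contact_force: [0.4, 0.2, -1.6]
gripper_width: 0.667
```

>>> send_rows --targets '[[[0, 0, 0.05], [0, 0, 0], 1], [[0, 0, 0], [0, 0, 0], 1]]'

```text
time: 13.4
position: [0.4502, 0.1935, 0.0203]
tool_rot: [-0.706, 0.708, -0.0, 0.001]
contact_force: [-2.4, -0.7, 4.3]
gripper_width: 0.667
```

Contact, light. Release gradually.

>>> send_rows --targets '[[[0, 0, 0], [0, 0, 0], 0.28], [[0, 0, 0], [0, 0, 0], 0.2], [[0, 0, -0.1], [0, 0, 0], 0.12], [[0, 0, -0.3], [0, 0, 0], 0.1], [[0, 0, -0.6], [0, 0, 0], 0.05]]'

```text
time: 13.82
position: [0.4489, 0.1925, 0.0381]
tool_rot: [-0.706, 0.708, 0.0, -0.001]
contact_force: [-0.6, -0.8, 0.1]
gripper_width: 0.949
```

>>> send_rows --targets '[[[0, 0, -1], [0, 0, 0], 0], [[0, 0, -1], [0, 0, 0], 0], [[0, 0, -1], [0, 0, 0], 0], [[0, 0, -1], [0, 0, 0], 0], [[0, 0, 0], [0, 0, 0], 0]]'

```text
time: 14.23
position: [0.4518, 0.1941, 0.1249]
tool_rot: [-0.706, 0.708, -0.001, 0.004]
contact_force: [0.4, 0.3, -0.4]
gripper_width: 0.999
```

```bash
python3 -c "
from h import *
look(['low_cup_mid','short_tray','dog_mid'],'w6.png')"
```

```text
t 14.23 tcp [0.4518 0.1941 0.1249] q [-0.7064  0.7078 -0.001   0.004 ] F [ 0.4  0.3 -0.4] w 0.999
low_cup_mid [([0.451, 0.1949, 0.0277], 0.93)]
short_tray [([0.4567, 0.149, 0.0016], 0.55)]
dog_mid []
```

View pics/w6.png

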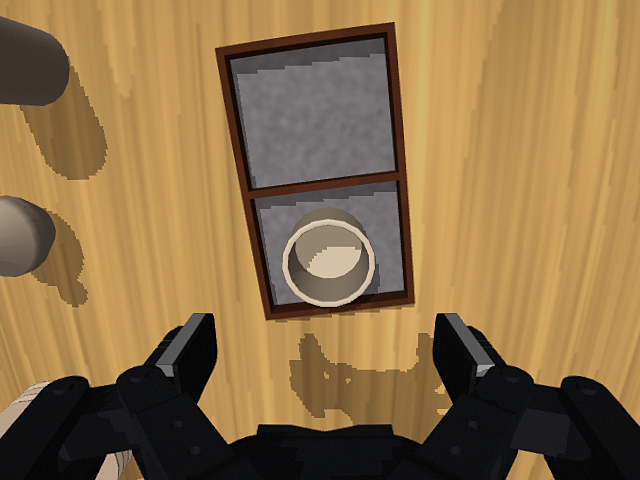

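>>> send_rows --targets '[[[-0.98, 0.165, -0.2], [0, 0, 0], 0], [[-0.98, 0.165, -0.2], [0, 0, 0], 0], [[-0.98, 0.165, -0.2], [0, 0, 0], 0], [[-0.98, 0.165, -0.2], [0, 0, 0], 0], [[-0.98, 0.165, 0], [0, 0, 0], 0]]'

```text
time: 14.85
position: [0.4332, 0.2918, 0.1347]
tool_rot: [-0.706, 0.708, -0.0, -0.0]
contact_force: [1.1, 0.3, 0.8]
gripper_width: 1.002
```

>>> send_rows --targets '[[[-0.98, 0.165, 0], [0, 0, 0], 0], [[-0.98, 0.165, 0], [0, 0, 0], 0], [[-0.98, 0.165, 0], [0, 0, 0], 0], [[-0.98, 0.165, 0], [0, 0, 0], 0], [[-0.98, 0.165, 0], [0, 0, 0], 0]]'

```text
time: 15.27
position: [0.4166, 0.3896, 0.1336]
tool_rot: [-0.706, 0.708, -0.0, -0.001]
contact_force: [0.4, -0.6, 0.3]
gripper_width: 0.998
```

>>> send_rows --targets '[[[0, 0, 0], [0, 0, 0], 0], [[0, 0, 0], [0, 0, 0], 0]]'

```text
time: 15.43
position: [0.4166, 0.3893, 0.1334]
tool_rot: [-0.707, 0.708, -0.0, -0.001]
contact_force: [-0.2, -0.7, 0.2]
gripper_width: 1.005
```

```bash
python3 -c "
from h import *
look(['dog_mid'],'w7.png')"
```

```text
t 15.43 tcp [0.4166 0.3893 0.1334] q [-7.067e-01  7.075e-01 -3.000e-04 -1.300e-03] F [-0.2 -0.7  0.2] w 1.005
dog_mid [([0.4209, 0.3872, 0.0316], 0.88)]
```

View pics/w7.png

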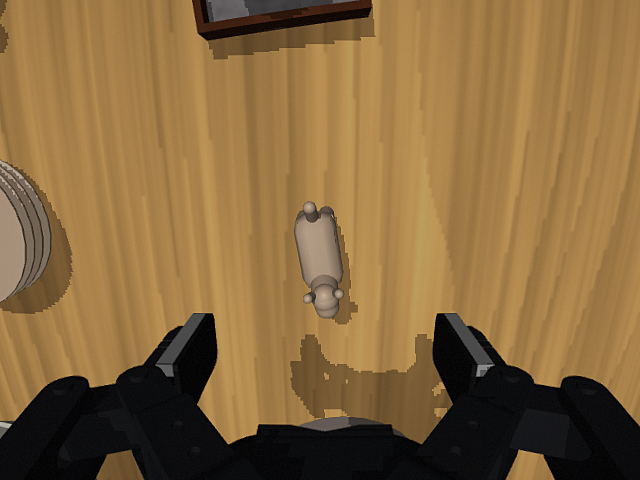

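```bash
python3 -c "
from h import *
P=[atz('wrist',u,z) for u,z in [((310,209),.048),((326,312),.055),((312,220),.046),((323,282),.046),((319,250),.046)]]
for p in P: print(p.round(4))
for a,b in [(0,1),(2,3)]:
  d=P[b]-P[a]; print(np.arctan2(-d[0],d[1]), np.linalg.norm(d))
crop('w7.png','w7c.png',270,190,100,140,4)"
```

```text
[0.4255 0.3582 0.048 ]
[0.4158 0.4251 0.055 ]
[0.4244 0.3656 0.046 ]
[0.4177 0.4076 0.046 ]
[0.4202 0.3854 0.046 ]
0.14484977008387775 0.06790932569431189
0.15973024073150852 0.042474806710861394
```

View pics/w7c.png

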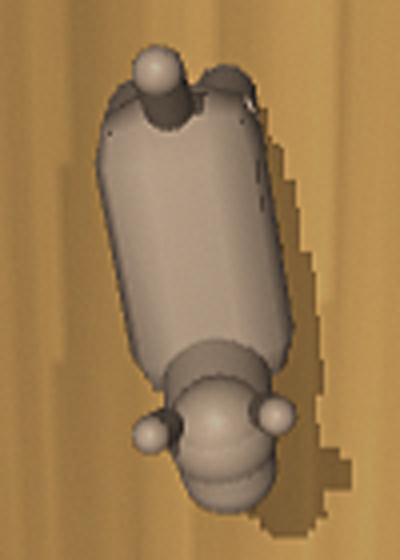

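>>> send_rows --targets '[[[0.15, -0.2, 0.9], [0, 0, -0.7], 0], [[0, 0, 1], [0, 0, -0.65], 0], [[0, 0, 1], [0, 0, 0], 0], [[0, 0, 1], [0, 0, 0], 0], [[0, 0, 1], [0, 0, 0], 0.2]]'

```text
time: 15.95
position: [0.4214, 0.3851, 0.036]
tool_rot: [0.761, -0.649, -0.0, -0.0]
contact_force: [-0.2, 0.7, -0.2]
gripper_width: 0.882
```

>>> send_rows --targets '[[[0, 0, 0.8], [0, 0, 0], 0.3], [[0, 0, 0.35], [0, 0, 0], 0.4], [[0, 0, 0], [0, 0, 0], 0.5]]'

```text
time: 16.2
position: [0.4206, 0.3844, 0.0118]
tool_rot: [0.761, -0.649, 0.0, 0.002]
contact_force: [-0.1, 0.1, 0.7]
gripper_width: 0.498
```

```bash
python3 -c "
from h import *
look(['dog_mid'],'w8.png')"
```

```text
t 16.2 tcp [0.4206 0.3844 0.0118] q [ 7.609e-01 -6.488e-01  1.000e-04  1.700e-03] F [-0.1  0.1  0.7] w 0.498
dog_mid [([0.4181, 0.3832, 0.0325], 0.57)]
```

View pics/w8.png

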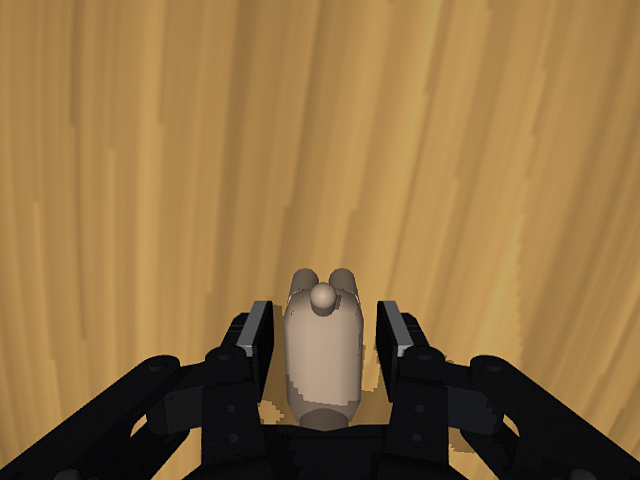

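Dog aligned and centred between the pads. Close.

>>> send_rows --targets '[[[0, 0, 0], [0, 0, 0], 0.6], [[0, 0, 0], [0, 0, 0], 0.7], [[0, 0, 0], [0, 0, 0], 1], [[0, 0, 0], [0, 0, 0], 1], [[0, 0, 0], [0, 0, 0], 1]]'

```text
time: 16.72
position: [0.4217, 0.3868, 0.0154]
tool_rot: [0.761, -0.648, 0.0, -0.001]
contact_force: [-0.7, -1.2, 6.0]
gripper_width: 0.322
```

>>> send_rows --targets '[[[0, 0, -0.5], [0, 0, 0], 1], [[0, 0, -1], [0, 0, 0.65], 1], [[0, 0, -1], [0, 0, 0.7], 1], [[0.5, 0, -1], [0, 0, 0], 1], [[0.98, -0.11, -0.5], [0, 0, 0], 1]]'

```text
time: 17.13
position: [0.4235, 0.3579, 0.0966]
tool_rot: [-0.707, 0.707, 0.0, 0.001]
contact_force: [0.1, -1.8, 0.1]
gripper_width: 0.326
```

>>> send_rows --targets '[[[1, -0.11, -0.5], [0, 0, 0], 1], [[1, -0.11, 0], [0, 0, 0], 1], [[1, -0.11, 0], [0, 0, 0], 1], [[1, -0.11, 0], [0, 0, 0], 1], [[1, -0.11, 0], [0, 0, 0], 1]]'

```text
time: 17.55
position: [0.4337, 0.2555, 0.1039]
tool_rot: [-0.706, 0.708, 0.0, -0.0]
contact_force: [1.0, -0.2, -1.3]
gripper_width: 0.324
```

>>> send_rows --targets '[[[1, -0.11, 0], [0, 0, 0], 1], [[1, -0.11, 0], [0, 0, 0], 1], [[1, -0.11, 0], [0, 0, 0], 1], [[1, -0.11, 0], [0, 0, 0], 1], [[1, -0.11, 0], [0, 0, 0], 1]]'

```text
time: 17.97
position: [0.4445, 0.1555, 0.1039]
tool_rot: [-0.706, 0.708, 0.0, -0.0]
contact_force: [0.1, 0.7, -1.4]
gripper_width: 0.325
```

>>> send_rows --targets '[[[1, -0.11, 0], [0, 0, 0], 1], [[1, -0.11, 0], [0, 0, 0], 1], [[1, -0.11, 0], [0, 0, 0], 1], [[1, -0.11, 0], [0, 0, 0], 1], [[1, -0.11, 0], [0, 0, 0], 1]]'

```text
time: 18.38
position: [0.4553, 0.0555, 0.104]
tool_rot: [-0.706, 0.708, 0.0, 0.0]
contact_force: [-0.2, 0.1, -1.0]
gripper_width: 0.32
```

>>> send_rows --targets '[[[1, -0.11, 0], [0, 0, 0], 1], [[1, -0.11, 0], [0, 0, 0], 1], [[1, -0.11, 0], [0, 0, 0], 1], [[1, -0.11, 0], [0, 0, 0], 1], [[0.6, -0.05, 0], [0, 0, 0], 1]]'

```text
time: 18.8
position: [0.4648, -0.0371, 0.1039]
tool_rot: [-0.706, 0.708, 0.0, -0.0]
contact_force: [-0.2, -0.0, -1.9]
gripper_width: 0.32
```

>>> send_rows --targets '[[[0.5, -0.05, 0.5], [0, 0, 0], 1], [[0, 0, 0.5], [0, 0, 0], 1]]'

```text
time: 18.97
position: [0.4662, -0.0467, 0.0834]
tool_rot: [-0.706, 0.709, -0.0, 0.0]
contact_force: [0.3, 0.3, -2.1]
gripper_width: 0.321
```

```bash
python3 -c "
from h import *
look(['dog_mid','long_tray','bottle_mid'],'w9.png')"
```

```text
t 18.97 tcp [ 0.4662 -0.0467  0.0834] q [-7.057e-01  7.085e-01 -0.000e+00  4.000e-04] F [ 0.3  0.3 -2.1] w 0.321
dog_mid [([0.4638, -0.0481, 0.101], 0.61)]
long_tray [([0.4641, -0.1388, 0.0003], 0.86)]
bottle_mid []
```

View pics/w9.png

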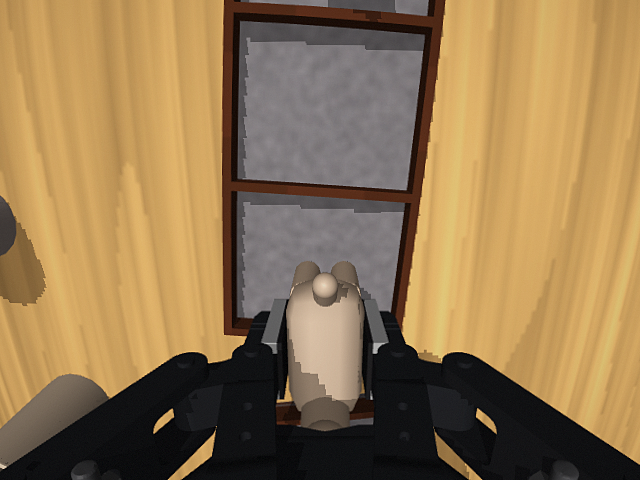

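```bash
python3 -c "
from h import *
a=atz('wrist',(238,186),.02);b=atz('wrist',(409,194),.02);m=(a+b)/2;print(a,b,np.linalg.norm(a-b))
print(m+.045*np.array([.068,.998,0]), m-.045*np.array([.068,.998,0]), atz('wrist',(226,333),.02))
p=atz('wrist',(239,14),.02);q=atz('wrist',(432,23),.02);print((p+q)/2)"
```

```text
[ 0.51270842 -0.09277903  0.02      ] [ 0.41830733 -0.0880843   0.02      ] 0.09451775785514437
[ 0.46856788 -0.04552166  0.02      ] [ 0.46244788 -0.13534166  0.02      ] [ 0.52665963 -0.00201028  0.02      ]
[ 0.45919681 -0.1770789   0.02      ]
```

>>> send_rows --targets '[[[0, -0.15, 0.8], [0, 0, 0], 1], [[0, 0, 1], [0, 0, 0], 1], [[0, 0, 0.7], [0, 0, 0], 1], [[0, 0, 0.4], [0, 0, 0], 1], [[0, 0, 0.1], [0, 0, 0], 1]]'

```text
time: 19.58
position: [0.4684, -0.0452, 0.0224]
tool_rot: [-0.707, 0.708, 0.001, -0.001]
contact_force: [-0.7, 0.2, -0.9]
gripper_width: 0.32
```

>>> send_rows --targets '[[[0, 0, 0.07], [0, 0, 0], 1], [[0, 0, 0], [0, 0, 0], 1]]'

```text
time: 19.75
position: [0.4696, -0.0453, 0.0231]
tool_rot: [-0.706, 0.708, -0.0, 0.0]
contact_force: [-1.0, -0.2, -1.2]
gripper_width: 0.32
```

>>> send_rows --targets '[[[0, 0, 0.08], [0, 0, 0], 1], [[0, 0, 0.05], [0, 0, 0], 1]]'

```text
time: 19.92
position: [0.4697, -0.0454, 0.0205]
tool_rot: [-0.706, 0.708, -0.0, 0.001]
contact_force: [-0.1, -0.7, -1.4]
gripper_width: 0.323
```

>>> send_rows --targets '[[[0, 0, 0.05], [0, 0, 0], 1], [[0, 0, 0], [0, 0, 0], 1]]'

```text
time: 20.08
position: [0.4698, -0.0455, 0.0204]
tool_rot: [-0.706, 0.708, -0.001, 0.001]
contact_force: [-4.1, 1.2, 6.2]
gripper_width: 0.325
```

Contact. Release.

>>> send_rows --targets '[[[0, 0, 0], [0, 0, 0], 0.62], [[0, 0, 0], [0, 0, 0], 0.55], [[0, 0, 0], [0, 0, 0], 0.48], [[0, 0, -0.3], [0, 0, 0], 0.45], [[0, 0, -0.7], [0, 0, 0], 0.4]]'

```text
time: 20.5
position: [0.4678, -0.0458, 0.0373]
tool_rot: [-0.706, 0.708, 0.001, -0.001]
contact_force: [-0.4, 0.4, 0.7]
gripper_width: 0.6
```

>>> send_rows --targets '[[[0, 0, -1], [0, 0, 0], 0.3], [[0, 0, -1], [0, 0, 0], 0.1], [[0, 0, -1], [0, 0, 0], 0], [[0, 0, -1], [0, 0, 0], 0], [[0, 0, -1], [0, 0, 0], 0]]'

```text
time: 20.92
position: [0.469, -0.0457, 0.1401]
tool_rot: [-0.706, 0.708, -0.0, 0.0]
contact_force: [0.3, 0.4, -0.6]
gripper_width: 1.0
```

```bash
python3 -c "
from h import *
look(['dog_mid','long_tray','jar_mid','tumbler_mid'],'w10.png')"
```

```text
t 20.92 tcp [ 0.469  -0.0457  0.1401] q [-7.062e-01  7.080e-01 -1.000e-04  1.000e-04] F [ 0.3  0.4 -0.6] w 1.0
dog_mid [([0.4679, -0.0464, 0.0398], 0.91), ([0.6558, 0.0696, 0.0433], 0.19)]
long_tray [([0.464, -0.1394, -0.0024], 0.61)]
jar_mid [([0.6935, -0.0717, 0.0312], 0.57)]
tumbler_mid [([0.6549, 0.0693, 0.0441], 0.94)]
```

View pics/w10.png

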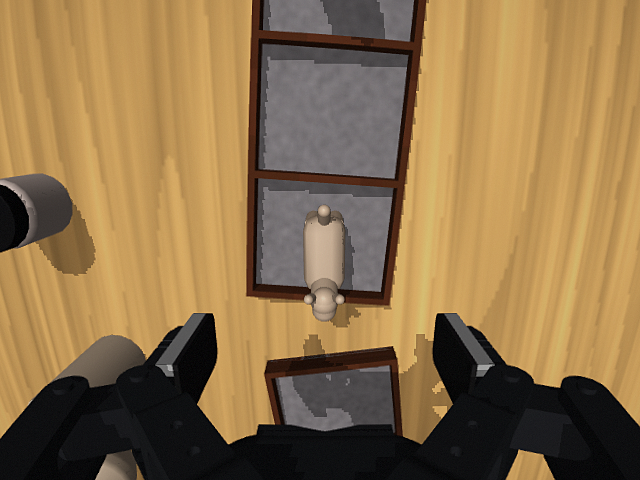

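>>> send_rows --targets '[[[0.115, -1, 0], [0, 0, 0], 0], [[0.115, -1, 0], [0, 0, 0], 0], [[0.115, -1, 0], [0, 0, 0], 0], [[0.115, -1, 0], [0, 0, 0], 0], [[0.115, -1, 0], [0, 0, 0], 0]]'

```text
time: 21.58
position: [0.5694, -0.0575, 0.1372]
tool_rot: [-0.706, 0.708, 0.001, -0.001]
contact_force: [-0.8, -0.6, 0.8]
gripper_width: 1.002
```

>>> send_rows --targets '[[[0.115, -1, 0], [0, 0, 0], 0], [[0.115, -1, 0], [0, 0, 0], 0], [[0.115, -1, 0], [0, 0, 0], 0], [[0.115, -1, 0], [0, 0, 0], 0], [[0.115, -1, 0], [0, 0, 0], 0]]'

```text
time: 22.0
position: [0.6694, -0.0693, 0.1368]
tool_rot: [-0.706, 0.708, 0.001, -0.001]
contact_force: [-0.1, -0.2, -0.6]
gripper_width: 0.998
```

>>> send_rows --targets '[[[0.115, -1, 0.2], [0, 0, 0], 0], [[0, -0.3, 0.2], [0, 0, 0], 0], [[0, 0, 0], [0, 0, 0], 0]]'

```text
time: 22.25
position: [0.6947, -0.0715, 0.1268]
tool_rot: [-0.706, 0.708, 0.002, -0.002]
contact_force: [-0.2, 0.2, -1.0]
gripper_width: 1.002
```

```bash
python3 -c "
from h import *
look(['jar_mid','tumbler_mid'],'w11.png')"
```

```text
t 22.25 tcp [ 0.6947 -0.0715  0.1268] q [-0.7061  0.7081  0.0019 -0.0019] F [-0.2  0.2 -1. ] w 1.002
jar_mid [([0.6934, -0.074, 0.0269], 0.82)]
tumbler_mid [([0.6572, 0.0697, 0.043], 0.89)]
```

View pics/w11.png

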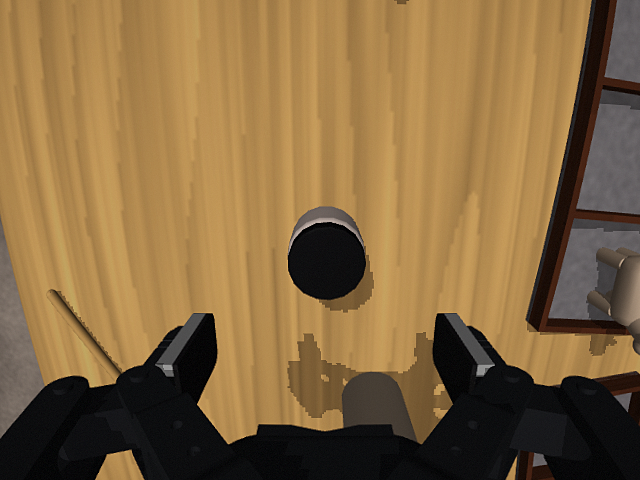

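>>> send_rows --targets '[[[0.08, 0.05, 1], [0, 0, 0], 0], [[0, 0, 1], [0, 0, 0], 0], [[0, 0, 1], [0, 0, 0], 0], [[0, 0, 1], [0, 0, 0], 0], [[0, 0, 1], [0, 0, 0], 0]]'

```text
time: 22.82
position: [0.6935, -0.0728, 0.0309]
tool_rot: [-0.706, 0.708, -0.0, 0.001]
contact_force: [-0.5, 0.3, 0.2]
gripper_width: 1.0
```

>>> send_rows --targets '[[[0, 0, 0.7], [0, 0, 0], 0], [[0, 0, 0.2], [0, 0, 0], 0.15], [[0, 0, 0], [0, 0, 0], 0.25], [[0, 0, 0], [0, 0, 0], 0.35], [[0, 0, 0], [0, 0, 0], 0.5]]'

```text
time: 23.23
position: [0.6951, -0.073, 0.0151]
tool_rot: [-0.706, 0.708, -0.001, 0.001]
contact_force: [0.6, 0.0, -2.2]
gripper_width: 0.576
```

>>> send_rows --targets '[[[0, 0, 0], [0, 0, 0], 1], [[0, 0, 0], [0, 0, 0], 1], [[0, 0, 0], [0, 0, 0], 1]]'

```text
time: 23.48
position: [0.6951, -0.073, 0.0149]
tool_rot: [-0.706, 0.708, -0.001, 0.001]
contact_force: [-0.2, 0.8, 6.1]
gripper_width: 0.573
```

>>> send_rows --targets '[[[0, 0, -0.5], [0, 0, 0], 1], [[0, 0, -1], [0, 0, 0], 1], [[0, 0, -1], [0, 0, 0], 1], [[0, 0.5, -1], [0, 0, 0], 1], [[-0.74, 0.98, -0.8], [0, 0, 0], 1]]'

```text
time: 23.9
position: [0.6648, -0.06, 0.0997]
tool_rot: [-0.705, 0.709, -0.0, -0.0]
contact_force: [-0.6, 0.6, -1.2]
gripper_width: 0.578
```

>>> send_rows --targets '[[[-0.74, 0.98, 0], [0, 0, 0], 1], [[-0.74, 0.98, 0], [0, 0, 0], 1], [[-0.74, 0.98, 0], [0, 0, 0], 1], [[-0.74, 0.98, 0], [0, 0, 0], 1], [[-0.74, 0.98, 0], [0, 0, 0], 1]]'

```text
time: 24.32
position: [0.5652, 0.0166, 0.0985]
tool_rot: [-0.706, 0.708, 0.0, -0.0]
contact_force: [0.5, 0.7, -1.5]
gripper_width: 0.577
```

>>> send_rows --targets '[[[-0.74, 0.98, 0], [0, 0, 0], 1], [[-0.74, 0.98, 0], [0, 0, 0], 1], [[-0.74, 0.98, 0], [0, 0, 0], 1], [[-0.74, 0.98, 0], [0, 0, 0], 1], [[-0.74, 0.98, 0], [0, 0, 0], 1]]'

```text
time: 24.73
position: [0.4675, 0.0908, 0.0986]
tool_rot: [-0.706, 0.708, 0.0, -0.0]
contact_force: [-0.0, 0.7, -2.2]
gripper_width: 0.576
```

>>> send_rows --targets '[[[-0.74, 0.5, 0.3], [0, 0, 0], 1], [[0, 0, 0.3], [0, 0, 0], 1], [[0, 0, 0], [0, 0, 0], 1]]'

```text
time: 24.98
position: [0.4577, 0.1056, 0.0857]
tool_rot: [-0.707, 0.707, 0.001, -0.001]
contact_force: [-0.3, -0.0, -2.5]
gripper_width: 0.575
```

```bash
python3 -c "
from h import *
look(['jar_mid','short_tray'],'w12.png')"
```

```text
t 24.98 tcp [0.4577 0.1056 0.0857] q [-7.069e-01  7.074e-01  7.000e-04 -5.000e-04] F [-0.3 -0.  -2.5] w 0.575
jar_mid []
short_tray []
```

View pics/w12.png

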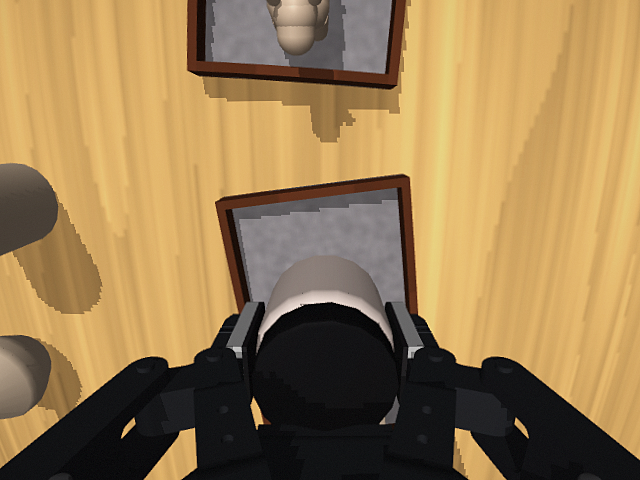

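```bash
python3 -c "
from h import *
a=atz('wrist',(217,202),.02);b=atz('wrist',(410,177),.02);m=(a+b)/2;print(a,b,np.linalg.norm(a-b))
print(m+.0475*np.array([-.125,.992,0]))"
```

```text
[0.51973924 0.06657121 0.02      ] [0.41090276 0.05297661 0.02      ] 0.1096822398646301
[0.4593835  0.10689391 0.02      ]
```

>>> send_rows --targets '[[[0, -0.05, 0.8], [0, 0, 0], 1], [[0, 0, 1], [0, 0, 0], 1], [[0, 0, 0.8], [0, 0, 0], 1], [[0, 0, 0.4], [0, 0, 0], 1], [[0, 0, 0.15], [0, 0, 0], 1]]'

```text
time: 25.55
position: [0.4594, 0.1042, 0.0223]
tool_rot: [-0.706, 0.708, 0.0, -0.001]
contact_force: [-0.2, -0.8, -1.9]
gripper_width: 0.572
```

>>> send_rows --targets '[[[0, 0, 0.06], [0, 0, 0], 1], [[0, 0, 0], [0, 0, 0], 1]]'

```text
time: 25.72
position: [0.4604, 0.1051, 0.0233]
tool_rot: [-0.706, 0.708, -0.0, 0.0]
contact_force: [-0.1, 0.9, -2.5]
gripper_width: 0.575
```

>>> send_rows --targets '[[[0, 0, 0.08], [0, 0, 0], 1], [[0, 0, 0.07], [0, 0, 0], 1]]'

```text
time: 25.88
position: [0.4605, 0.1055, 0.0204]
tool_rot: [-0.706, 0.708, -0.0, 0.001]
contact_force: [0.1, -0.1, -2.2]
gripper_width: 0.58
```

>>> send_rows --targets '[[[0, 0, 0.05], [0, 0, 0], 1], [[0, 0, 0], [0, 0, 0], 1]]'

```text
time: 26.05
position: [0.4604, 0.1054, 0.0199]
tool_rot: [-0.706, 0.708, -0.0, 0.001]
contact_force: [-3.2, -0.2, 4.6]
gripper_width: 0.576
```

>>> send_rows --targets '[[[0, 0, 0], [0, 0, 0], 0.36], [[0, 0, 0], [0, 0, 0], 0.3], [[0, 0, -0.1], [0, 0, 0], 0.26], [[0, 0, -0.3], [0, 0, 0], 0.22], [[0, 0, -0.6], [0, 0, 0], 0.2]]'

```text
time: 26.47
position: [0.4591, 0.1047, 0.0379]
tool_rot: [-0.706, 0.708, 0.0, -0.001]
contact_force: [-0.5, -1.0, 0.2]
gripper_width: 0.802
```

>>> send_rows --targets '[[[0, 0, -1], [0, 0, 0], 0.1], [[0, 0, -1], [0, 0, 0], 0], [[0, 0, -1], [0, 0, 0], 0], [[0, 0, -1], [0, 0, 0], 0], [[0, 0, -1], [0, 0, 0], 0]]'

```text
time: 26.88
position: [0.46, 0.1051, 0.1409]
tool_rot: [-0.706, 0.708, -0.0, 0.001]
contact_force: [0.3, 0.1, 1.0]
gripper_width: 1.002
```

```bash
python3 -c "
from h import *
look(['jar_mid','short_tray','tumbler_mid'],'w13.png')"
```

```text
t 26.88 tcp [0.46   0.1051 0.1409] q [-7.063e-01  7.080e-01 -3.000e-04  7.000e-04] F [0.3 0.1 1. ] w 1.002
jar_mid [([0.4576, 0.1055, 0.0368], 0.66)]
short_tray [([0.4528, 0.1504, 0.0006], 0.74), ([0.4668, -0.045, 0.0377], 0.66)]
tumbler_mid [([0.656, 0.0727, 0.0468], 0.61), ([0.45, 0.1925, 0.0295], 0.58)]
```

View pics/w13.png

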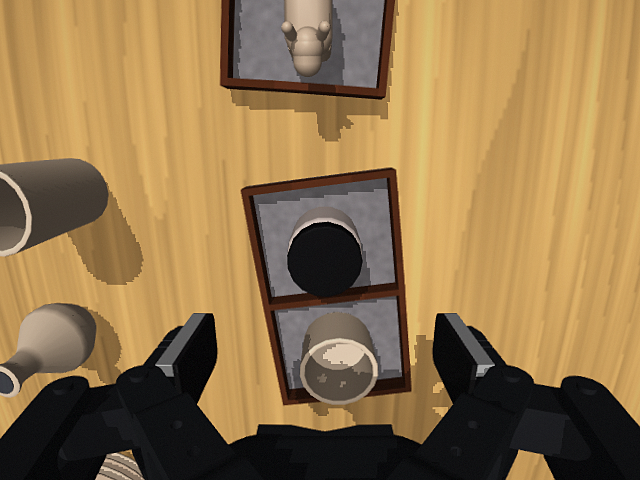

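>>> send_rows --targets '[[[0.18, -0.98, 0], [0, 0, 0], 0], [[0.18, -0.98, 0], [0, 0, 0], 0], [[0.18, -0.98, 0], [0, 0, 0], 0], [[0.18, -0.98, 0], [0, 0, 0], 0], [[0.18, -0.98, 0], [0, 0, 0], 0]]'

```text
time: 27.5
position: [0.5583, 0.0865, 0.1376]
tool_rot: [-0.706, 0.708, 0.0, -0.001]
contact_force: [0.7, 0.8, 0.7]
gripper_width: 1.003
```

>>> send_rows --targets '[[[0.18, -0.98, 0], [0, 0, 0], 0], [[0.18, -0.98, 0], [0, 0, 0], 0], [[0.18, -0.98, 0], [0, 0, 0], 0], [[0.18, -0.98, 0], [0, 0, 0], 0], [[0.18, -0.98, 0], [0, 0, 0], 0]]'

```text
time: 27.92
position: [0.6562, 0.0682, 0.1373]
tool_rot: [-0.706, 0.708, 0.001, -0.001]
contact_force: [-0.4, 0.3, -0.7]
gripper_width: 1.001
```

>>> send_rows --targets '[[[0, 0, 0], [0, 0, 0], 0]]'

```text
time: 28.0
position: [0.6571, 0.0676, 0.136]
tool_rot: [-0.706, 0.708, 0.001, -0.002]
contact_force: [-0.6, -0.0, -0.3]
gripper_width: 0.998
```

```bash
python3 -c "
from h import *
look(['tumbler_mid','bud_vase_mid'],'w14.png')"
```

```text
t 28.0 tcp [0.6571 0.0676 0.136 ] q [-7.058e-01  7.084e-01  6.000e-04 -1.600e-03] F [-0.6 -0.  -0.3] w 0.998
tumbler_mid [([0.6564, 0.0693, 0.0454], 0.9)]
bud_vase_mid [([0.6786, 0.1863, 0.0442], 0.6)]
```

View pics/w14.png

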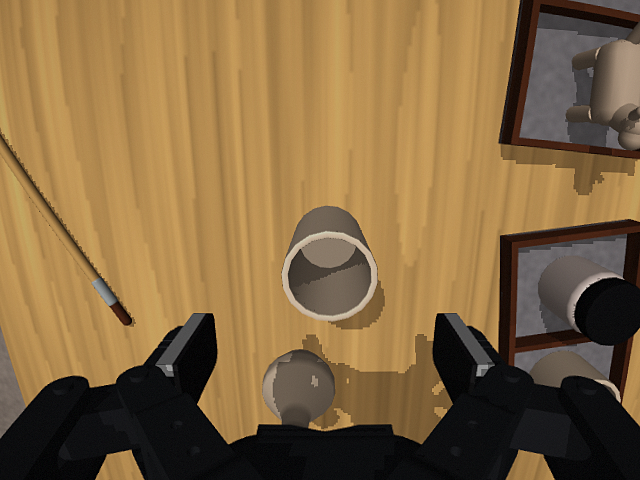

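>>> send_rows --targets '[[[-0.08, 0.05, 1], [0, 0, 0], 0], [[0, 0, 1], [0, 0, 0], 0], [[0, 0, 1], [0, 0, 0], 0], [[0, 0, 1], [0, 0, 0], 0], [[0, 0, 1], [0, 0, 0], 0]]'

```text
time: 28.57
position: [0.654, 0.0706, 0.0381]
tool_rot: [-0.706, 0.708, 0.0, 0.0]
contact_force: [-0.5, -0.5, -0.1]
gripper_width: 1.002
```

>>> send_rows --targets '[[[0, 0, 0.1], [0, 0, 0], 0], [[0, 0, 0], [0, 0, 0], 0.2], [[0, 0, 0], [0, 0, 0], 0.3], [[0, 0, 0], [0, 0, 0], 0.5], [[0, 0, 0], [0, 0, 0], 1]]'

```text
time: 28.98
position: [0.6556, 0.0706, 0.0389]
tool_rot: [-0.706, 0.708, -0.001, 0.001]
contact_force: [-1.3, 0.3, 4.5]
gripper_width: 0.632
```

>>> send_rows --targets '[[[0, 0, 0], [0, 0, 0], 1], [[0, 0, 0], [0, 0, 0], 1], [[0, 0, 0], [0, 0, 0], 1]]'

```text
time: 29.23
position: [0.6556, 0.0705, 0.0389]
tool_rot: [-0.706, 0.708, -0.001, 0.001]
contact_force: [-3.0, 0.2, 5.9]
gripper_width: 0.628
```

>>> send_rows --targets '[[[0, 0, -0.5], [0, 0, 0], 1], [[0, 0, -1], [0, 0, 0], 1], [[0, 0, -1], [0, 0, 0], 1], [[0, 0, -1], [0, 0, 0], 1], [[0, 0, -1], [0, 0, 0], 1]]'

```text
time: 29.65
position: [0.6546, 0.0702, 0.1277]
tool_rot: [-0.706, 0.708, 0.0, 0.0]
contact_force: [1.1, 0.1, -1.2]
gripper_width: 0.625
```

>>> send_rows --targets '[[[0.5, 0.5, -0.5], [0, 0, 0], 1], [[1, 0.925, 0], [0, 0, 0], 1], [[1, 0.925, 0], [0, 0, 0], 1], [[1, 0.925, 0], [0, 0, 0], 1], [[1, 0.925, 0], [0, 0, 0], 1]]'

```text
time: 30.07
position: [0.5696, -0.0202, 0.1368]
tool_rot: [-0.706, 0.708, 0.0, 0.0]
contact_force: [-0.5, -0.2, -0.9]
gripper_width: 0.634
```

>>> send_rows --targets '[[[1, 0.925, 0], [0, 0, 0], 1], [[1, 0.925, 0], [0, 0, 0], 1], [[1, 0.925, 0], [0, 0, 0], 1], [[1, 0.925, 0], [0, 0, 0], 1], [[1, 0.925, 0], [0, 0, 0], 1]]'

```text
time: 30.48
position: [0.4767, -0.1201, 0.1369]
tool_rot: [-0.706, 0.708, 0.0, 0.0]
contact_force: [0.5, 0.2, -0.4]
gripper_width: 0.627
```

>>> send_rows --targets '[[[0.85, 0.8, 0], [0, 0, 0], 1], [[0, 0, 0], [0, 0, 0], 1], [[0, 0, 0], [0, 0, 0], 1]]'

```text
time: 30.73
position: [0.4614, -0.1369, 0.1373]
tool_rot: [-0.706, 0.709, -0.0, 0.001]
contact_force: [-0.6, 0.1, -1.0]
gripper_width: 0.628
```

```bash
python3 -c "
from h import *
look(['tumbler_mid','long_tray'],'w15.png')"
```

```text
t 30.73 tcp [ 0.4614 -0.1369  0.1373] q [-7.056e-01  7.086e-01 -4.000e-04  7.000e-04] F [-0.6  0.1 -1. ] w 0.628
tumbler_mid [([0.4635, -0.1359, 0.1451], 0.63)]
long_tray [([0.4637, -0.1382, -0.0031], 0.93)]
```

View pics/w15.png

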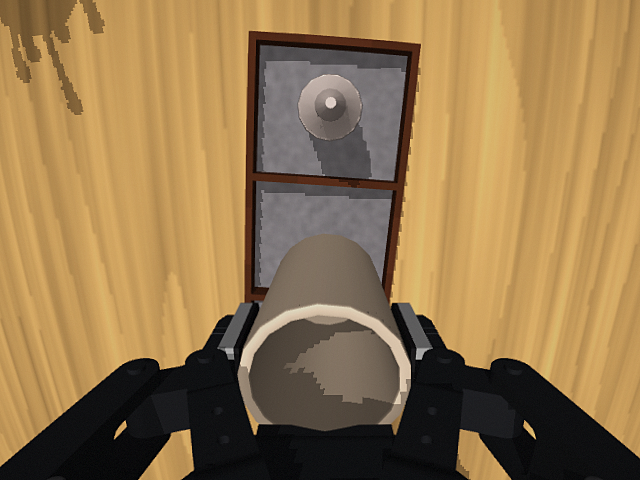

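>>> send_rows --targets '[[[0, -0.1, 0.8], [0, 0, 0], 1], [[0, 0, 1], [0, 0, 0], 1], [[0, 0, 1], [0, 0, 0], 1], [[0, 0, 1], [0, 0, 0], 1], [[0, 0, 0.5], [0, 0, 0], 1]]'

```text
time: 31.3
position: [0.4628, -0.1354, 0.0475]
tool_rot: [-0.707, 0.708, 0.002, -0.001]
contact_force: [-0.9, 1.0, -1.8]
gripper_width: 0.629
```

>>> send_rows --targets '[[[0, 0, 0.15], [0, 0, 0], 1], [[0, 0, 0.05], [0, 0, 0], 1], [[0, 0, 0], [0, 0, 0], 1]]'

```text
time: 31.55
position: [0.4645, -0.1362, 0.0474]
tool_rot: [-0.706, 0.708, -0.0, 0.0]
contact_force: [0.2, 0.3, -1.9]
gripper_width: 0.628
```

>>> send_rows --targets '[[[0, 0, 0.08], [0, 0, 0], 1], [[0, 0, 0.07], [0, 0, 0], 1]]'

```text
time: 31.72
position: [0.4646, -0.1362, 0.0446]
tool_rot: [-0.706, 0.708, -0.001, 0.001]
contact_force: [0.2, -0.4, -1.9]
gripper_width: 0.629
```

>>> send_rows --targets '[[[0, 0, 0.05], [0, 0, 0], 1], [[0, 0, 0], [0, 0, 0], 1]]'

```text
time: 31.88
position: [0.4644, -0.1364, 0.0439]
tool_rot: [-0.706, 0.708, -0.001, 0.001]
contact_force: [-2.0, 0.9, 4.6]
gripper_width: 0.63
```

>>> send_rows --targets '[[[0, 0, 0], [0, 0, 0], 0.32], [[0, 0, 0], [0, 0, 0], 0.25], [[0, 0, 0], [0, 0, 0], 0.15], [[0, 0, -0.2], [0, 0, 0], 0.1], [[0, 0, -0.6], [0, 0, 0], 0]]'

```text
time: 32.3
position: [0.4625, -0.1362, 0.0572]
tool_rot: [-0.706, 0.708, 0.001, -0.001]
contact_force: [0.5, 0.9, -0.4]
gripper_width: 0.997
```

>>> send_rows --targets '[[[0, 0, -1], [0, 0, 0], 0], [[0, 0, -1], [0, 0, 0], 0], [[0, 0, -1], [0, 0, 0], 0], [[0, 0, -1], [0, 0, 0], 0], [[0, 0, -1], [0, 0, 0], 0]]'

```text
time: 32.72
position: [0.4638, -0.1364, 0.1608]
tool_rot: [-0.706, 0.708, -0.0, 0.0]
contact_force: [0.5, 0.5, 0.8]
gripper_width: 1.001
```

>>> send_rows --targets '[[[0, 0, -1], [0, 0, 0], 0], [[0, 0, -1], [0, 0, 0], 0], [[0, 0, 0], [0, 0, 0], 0], [[0, 0, 0], [0, 0, 0], 0]]'

```text
time: 33.05
position: [0.4644, -0.1363, 0.2008]
tool_rot: [-0.706, 0.708, -0.001, 0.001]
contact_force: [-0.1, 0.6, -0.5]
gripper_width: 0.997
```

```bash
python3 - <<'E'
from h import *
look(['tumbler_mid','bottle_mid','dog_mid','long_tray'],'w16.png')
snap('scene','s1.png'); snap('side','d1.png')
L=np.array([.464,-.1375]);T=np.array([.455,.151])
fr={'tumbler_mid':(L,-.07),'bottle_mid':(L,-.07),'dog_mid':(L,-.07),'low_cup_mid':(T,.125),'jar_mid':(T,.125)}
for q in list(fr)+['bud_vase_mid','brush_pot','saucers']:
    for c in ['scene','side','wrist']:
        for d in spotter.landmark_of(q,c)[:1]:
            x=np.array(d['xyz']); s=''
            if q in fr:
                o,y=fr[q]; e=x[:2]-o; s=(np.array([[np.cos(y),np.sin(y)],[-np.sin(y),np.cos(y)]])@e).round(3)
            print(q,c,x.round(3),round(d['confidence'],2),'tray',s)
crop('s1.png','s1c.png',150,180,330,150,2.4); crop('d1.png','d1c.png',220,130,250,260,2.3)
E
```

```text
t 33.05 tcp [ 0.4644 -0.1363  0.2008] q [-0.7063  0.708  -0.0012  0.0013] F [-0.1  0.6 -0.5] w 0.997
tumbler_mid [([0.4642, -0.1377, 0.0496], 0.68)]
bottle_mid [([0.4617, -0.2283, 0.0539], 0.94)]
dog_mid [([0.4695, -0.045, 0.0379], 0.86)]
long_tray []
tumbler_mid scene [ 0.458 -0.138  0.049] 0.65 tray [-0.006 -0.001]
tumbler_mid side [ 0.465 -0.143  0.05 ] 0.91 tray [ 0.001 -0.006]
tumbler_mid wrist [ 0.464 -0.138  0.05 ] 0.68 tray [ 0. -0.]
bottle_mid scene [ 0.46  -0.228  0.051] 0.67 tray [ 0.003 -0.09 ]
bottle_mid side [ 0.458 -0.224  0.053] 0.54 tray [ 0.001 -0.086]
bottle_mid wrist [ 0.462 -0.228  0.054] 0.94 tray [ 0.004 -0.091]
dog_mid scene [ 0.468 -0.041  0.035] 0.67 tray [-0.003  0.097]
dog_mid side [ 0.469 -0.045  0.034] 0.61 tray [-0.001  0.093]
dog_mid wrist [ 0.47  -0.045  0.038] 0.86 tray [-0.001  0.093]
low_cup_mid scene [0.447 0.193 0.027] 0.81 tray [-0.002  0.043]
low_cup_mid side [0.452 0.196 0.031] 0.79 tray [0.002 0.045]
jar_mid scene [0.462 0.105 0.032] 0.72 tray [ 0.002 -0.047]
bud_vase_mid scene [0.681 0.188 0.044] 0.83 tray 
bud_vase_mid side [0.678 0.185 0.042] 0.63 tray 
brush_pot scene [ 0.687 -0.381 -0.004] 0.67 tray 
brush_pot side [ 0.69  -0.384  0.002] 0.83 tray 
saucers scene [ 0.683  0.379 -0.002] 0.86 tray 
saucers side [0.69  0.377 0.001] 0.96 tray
```

View pics/w16.png

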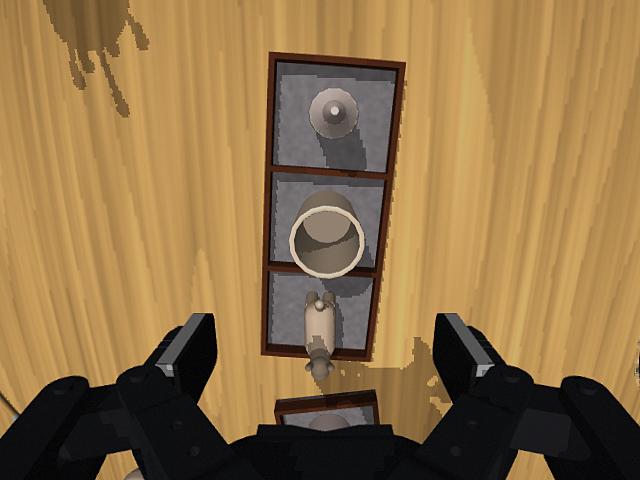

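View pics/s1c.png

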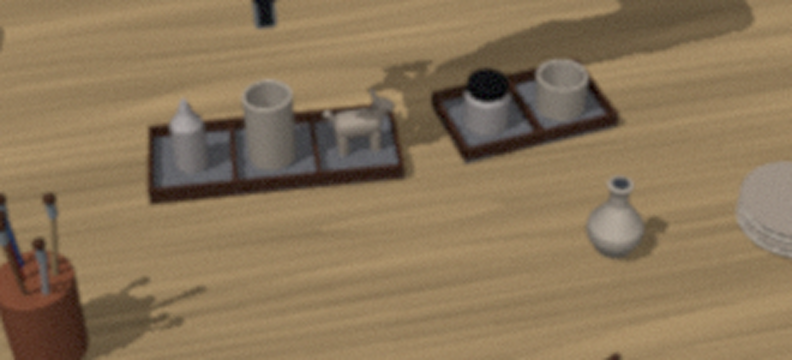

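View pics/d1c.png

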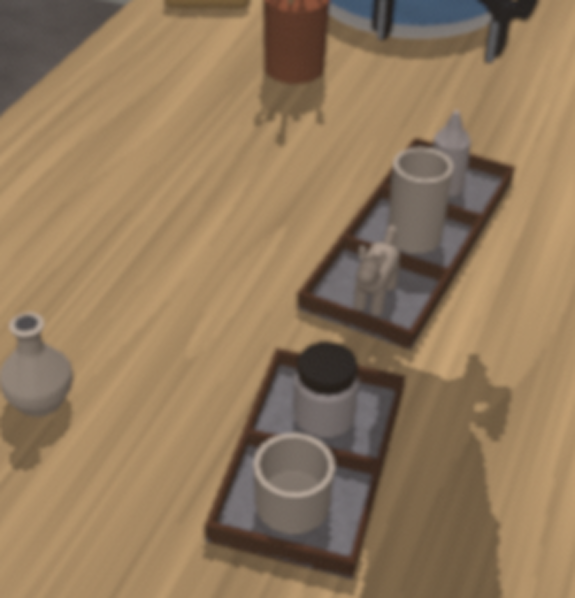

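All five pieces stand upright in their compartments, the decoys haven't moved, and the gripper is clear of everything, so I'm handing in.

```bash
python3 -c "
from h import *
print(job.hand_in()); print(status.get_obs()['time'])"
```

```text
the job is handed in; nothing more can be done
None
the job is handed in; nothing more can be done
```

Both kits are made up and the job was handed in at about 33 s on the robot's clock; `hand_in` gives no verdict.

- **Long tray:** the tumbler is in the middle, the bottle in the -y end compartment and the dog in the +y end.
- **Short tray:** the jar is in the -y compartment and the cup in the +y one.
- **Setting down:** I lowered each piece until the wrist force showed contact and then opened the fingers gradually. Contact was 4–6 N for every piece except the bottle, which I pressed to about 19 N before backing off and releasing.
- **Last checks:** the scene, side and wrist pictures show all five pieces upright, and the network fixes put each within about 7 mm of its compartment centre. The bud vase, brush pot and saucers read within about 5 mm of where they started, which is within the networks' error. The gripper was open and about 0.2 m above the table.
- **Missing or differing readings:** the jar was found only by the scene camera in that last check, and the long tray was not found in the last wrist picture. For both I relied on the pictures and on earlier fixes. The cameras differed by up to about 7 mm on a piece's position, well inside the tolerances.

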